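# Hitch the coupler to the bench ball and lock it

### The arm

A 6-joint arm with a two-finger parallel gripper is mounted at the origin on a cart in front of the work surface, level with it; the furniture and walls round the work are solid. World frame = base frame: x ahead of the robot, y to its left, z up, the work surface at z = 0. Lengths are in mm, angles in rad, forces in N, time in s.
With the tool pointing down it reaches from about 350 to 775 mm from the base axis. Payload 7.3 kg.
Tool frame: the origin (TCP) lies at the very end of the fingers, on their centre line; the grasp point (between the pads) lies 19 mm behind it (bot.grasp_offset is the distance from the TCP to the grasp point, in mm); z points along the fingers, y is the direction in which the jaws open and shut (so a half turn about z gives the same grasp; the last joint's range is limited). The gripper opens to 92 mm and grips with 3 to 60 N. Pads are 19 mm wide; open, the fingers measure 130 mm over their backs; the gripper's body (75 mm by 190 mm) begins 47 mm behind the grasp point.
Start: joints at [-1.253, 0.342, 1.524, -0, 1.275, -0.146], TCP at [234.884, -469.55, 195.141] pointing down, gripper open.
Joint ranges: [-2.53, 2.53], [-0.77, 2.02], [0.04, 2.7], [-1, 4.14], [0.28, 2.66], [-3.11, 3.11]. Speed limits (rad/s): [2.57, 2.57, 3.14, 3.14, 3.14, 3.14].

### API

Orientations are given as [roll, pitch, yaw] about the fixed x, y, z axes, in that order (R = Rz(yaw) Ry(pitch) Rx(roll)).
In Python, from plant import bot gives the robot as it stands.
- The arm moves only by the tool servo_tool, never from a script. Its arguments are lists of equal length, an entry for each row: "angular": the turn, a rotation vector about the world's x, y, z in degrees, a list of three; "slide": the shift along the world's x, y, z in mm, a list of three; "grip": the opening, from -1 (shut) to 1 (fully open), so that 0 is half open. In form: {"angular": [[ax, ay, az], ...], "slide": [[dx, dy, dz], ...], "grip": [grip, ...]}. A call has 1 to 10 rows; each row is the pose to reach, as a shift and turn from the pose commanded when the call began; what a row does not reach only later rows make up. A row lasts 1/12 s, in which the tool goes at most 41.7 mm and 7.16 degrees, less where a joint would pass 70% of its speed; a pose out of reach is approached as far as the arm can. A call with a gripper value outside its range is refused whole. The fingers move at their own pace and stop on an object; the grip force is fixed at half the most. Time passes only in rows, so rows that repeat a pose let the fingers close. It gives the time, the measured TCP pose, the force and the opening at its end, in the units of the state.
- bot.get_obs(): the state, without advancing time (a new reading comes with each control period).
- bot.capture(name): name is "side" or "top"; returns a dict with "img" (400x640x3 uint8, blue, green, red), "range_z" (400x640 float32, mm along the optical axis (not along the pixel's ray), 0 where there is no reading), "fov_y" (degrees; the focal length in pixels is half the picture's height over the tangent of half this angle, whatever the lens; pixels are square), "cx", "cy" (the principal point, pixels), "R" (3x3) and "t" (3): a world point X has camera coordinates R X + t. Camera axes: x right, y down, z forward; pixel columns grow to the right and rows downward; lengths in mm; the calibration is good to about 2 mm. A picture is of the moment at which its call begins.
- bot.close_job(): hands the job in, once; it reports no verdict.
The state is a dict: "time": time; "joint_positions": joint angles; "dq": joint speeds; "tau": joint torques, N m; "tool_pos": TCP position; "tcp_rot": TCP orientation; "contact_force": force on the tool from outside, world axes, zero at the start; "moment": the same for the moment, N m; "grip_width": finger opening in mm.
Only numpy, scipy, OpenCV 4.12 (cv2) and the standard library are available. Lean on these libraries where they do the work, as an engineer would, in place of code of your own. Each camera call takes 0.05 s, during which the arm holds its last target.

### The job

Take the red trailer coupler from its sloped grey cradle and hitch it to the steel ball on the blue mount: first swing its black-knobbed handle fully up, then lower the coupler over the ball until it is fully seated, level, with its tongue lying in the blue rest, and finally press the handle all the way down so that it locks. Leave the grease tin, the carton and the gear where they are.

Things in the scene. Friction and masses are not known exactly. Their poses are not given: they have to be found in the camera images.
- coupler: Red steel trailer coupler, 207 mm long, about 0.47 kg, loose. Origin: centre of its socket, where the ball's centre lies when seated. x points to the nose, z up through the roof. Socket: inverted round cup, outer radius 32 mm, inner 27 mm, z = -8 to +32 mm, inner roof at +25. It starts in the cradle, pitched 30 degrees nose up, tongue low and roughly to the robot's right, its top facing right and up.
- coupler_handle (a joint): Locking handle of the coupler, hinged about its y axis. 0 = down over the tongue (locked), 1.5 rad = fully up; raising swings the knob up, then towards the nose. Friction keeps it where it is left; about 2 N at the knob moves it. It starts at 0 to 0.15.
- knob (a point): Centre of the black ball knob, 24 mm across, at the handle's end. It is 89 mm from the hinge; with the handle down it lies at x = -125, z = +45 mm in the coupler's frame, 25 mm above the tongue's top face. The bar below it is 10 mm thick.
- pivot (a point): The handle's hinge, at x = -40, z = +20 mm in the coupler's frame. A steel claw hangs from it: with the handle down it reaches under the ball, with the handle raised over 0.6 rad it stands clear behind the socket; it swings at most 26 mm below the coupler's origin.
- tongue_grip (a point): Middle of the tongue, where it can be gripped across its width, at x = -115, z = +4 mm in the coupler's frame, with the coupler's axes; nothing stands above it when the handle is up. The tongue is a channel 40 mm wide, x = -30 to -175 mm, z = -12 (underside) to +20 mm (top).
- ball_mount: Blue mount fixed to the bench, base 215 x 90 x 10 mm, origin on the bench under the ball. x points from the rest to the ball: the seated coupler's x axis points the same way. The tongue rest stands at x = -140 to -165 mm, its top 63 mm above the bench, between two cheeks 46 mm apart and 73 mm high.
- tow_ball (a point): Centre of the steel ball, 50 mm across, 75 mm above the bench, on a neck 26 mm thick. The seated coupler's origin is here. Mount and cradle may change sides. Two stacked tool boxes (0.53 m high, fronts and handles from x = 0.62 m on, y = -0.43 to -0.01 m) stand behind the right-hand one: keep arm and gripper clear of them.
- cradle: Grey cradle fixed to the bench, base 210 x 100 mm, origin on the bench under the socket centre (133 mm up) of the coupler lying in it, x towards the nose. Two black rails slope 30 degrees under the coupler, 38 mm over both, narrower than the tongue; at the low end are a stop and two low cheeks that reach 26 mm along the tongue from its end.
- grease_tin: Red and green tin, 80 mm across, 69 mm high, a bystander; origin under its centre.
- carton: Brown carton 101 x 70 x 55 mm, a bystander; origin under its centre.
- gear: Steel gear 60 mm across, 21 mm high, a bystander; origin under its centre.

How it is judged:
By the outcome, as a careful person would: the job done as asked, in the order asked, and still so for the second after the job is handed in, with the robot touching nothing.
It also fails if it takes over 72 s, if anything falls off the work surface, if the arm or the gripper's body presses on something with over 40 N, if the wrist force passes 120 N, or if a joint passes its speed limit or range.

## Working session

There is one attempt and no reset: what is moved stays moved. The work goes in short steps, Python scripts to look and compute and a tool call to move; the robot and the scene stay as the last step left them, time stands still between calls to the robot, and variables do not carry over. Pictures are saved under pics/ and viewed, and the job is handed in when it is done.

Besides the shell and the picture viewer there is one more tool, called after "Call:" by a JSON object that holds its "method" and its "body". servo_tool: Moves the arm, as the interface text tells. Its arguments: {"type":"object","properties":{"angular":{"type":"array","items":{"type":"array","items":{"type":"number"}}},"slide":{"type":"array","items":{"type":"array","items":{"type":"number"}}},"grip":{"type":"array","items":{"type":"number"}}},"required":["angular","slide","grip"]}

```bash
mkdir -p pics; ls
python3 - <<'E'
from plant import bot
import cv2,numpy as np
for n in ["top","side"]:
    c=bot.capture(n); cv2.imwrite(f"pics/{n}0.png",c["img"]); np.savez(f"{n}0.npz",**c)
    print(n,c["fov_y"],c["cx"],c["cy"],(-c["R"].T@c["t"]).round(),c["R"].round(2).tolist(),(c["range_z"]>0).mean())
print(bot.get_obs())
E
```

```text
pics
top 44.71990550605236 320.98027527726924 197.33043316289687 [ 307.  -23. 1464.] [[0.02, -1.0, 0.0], [-0.98, -0.02, -0.2], [0.2, 0.0, -0.98]] 0.99607421875
side 42.654344174677874 310.7407236913913 200.81716684495626 [-474.  998.  983.] [[-0.7, -0.72, -0.02], [-0.36, 0.37, -0.85], [0.62, -0.59, -0.52]] 0.9961328125
{'time': 0.1, 'joint_positions': array([-1.25296006e+00,  3.42674728e-01,  1.52491423e+00,  2.61054775e-06,
        1.27542346e+00, -1.46021589e-01]), 'dq': array([-0.00065007, -0.00129022, -0.00257274, -0.00160315, -0.00103622,
       -0.0002464 ]), 'tau': array([ 1.83265423e-03, -4.32003772e+01, -2.44693905e+01,  7.19611114e-02,
        5.26055612e-02, -3.62208482e-05]), 'tool_pos': array([ 234.76639504, -469.12440587,  194.50578335]), 'tcp_rot': array([-3.14018836e+00, -2.09050990e-04,  4.63856943e-01]), 'contact_force': array([-0.66030987,  0.45947076, -0.16558837]), 'moment': array([ 0.00784908,  0.06136441, -0.01895865]), 'grip_width': 91.71785288493246}
```

View pics/top0.png

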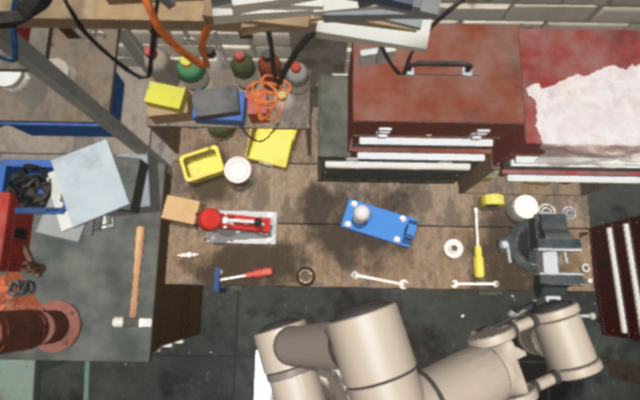

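View pics/side0.png

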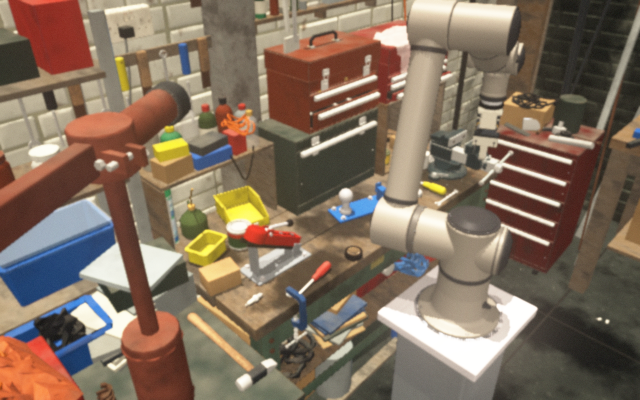

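The coupler and cradle sit around top pixel (237,225), and the blue mount around (378,222) with its ball at (361,214). The carton is at (181,209) and the gear at about (305,276). I'll zoom in and compute 3D points.

```bash
cat > h.py <<'E'
import numpy as np,cv2
def load(n,k): return dict(np.load(f"{n}{k}.npz"))
def pts(c,u=None,v=None):
    f=200/np.tan(np.radians(c["fov_y"])/2)
    if u is None:
        u,v=np.meshgrid(np.arange(640),np.arange(400))
    z=c["range_z"][v,u].astype(float)
    P=np.stack([(u-c["cx"])*z/f,(v-c["cy"])*z/f,z],-1)
    return (P-c["t"])@c["R"]
def ray(c,u,v,h):
    f=200/np.tan(np.radians(c["fov_y"])/2)
    d=np.array([(u-c["cx"])/f,(v-c["cy"])/f,1])@c["R"]; o=-c["R"].T@c["t"]
    return o+d*(h-o[2])/d[2]
def proj(c,X):
    f=200/np.tan(np.radians(c["fov_y"])/2)
    p=c["R"]@np.asarray(X)+c["t"]; return f*p[0]/p[2]+c["cx"],f*p[1]/p[2]+c["cy"]
def crop(c,x0,y0,x1,y1,name,s=5):
    im=c["img"][y0:y1,x0:x1]; cv2.imwrite(name,cv2.resize(im,None,fx=s,fy=s,interpolation=cv2.INTER_CUBIC))
E
python3 - <<'E'
from h import *
t=load("top",0);s=load("side",0)
crop(t,150,180,310,290,"pics/a.png");crop(t,320,180,440,260,"pics/b.png",6);crop(s,190,180,350,300,"pics/c.png");crop(s,310,170,400,230,"pics/d.png",8)
E
```

```text
(no output)
```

View pics/a.png

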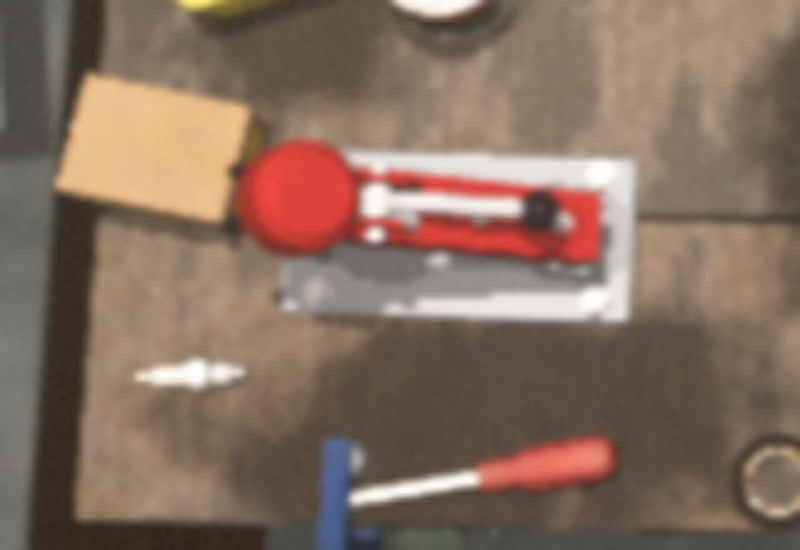

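View pics/b.png

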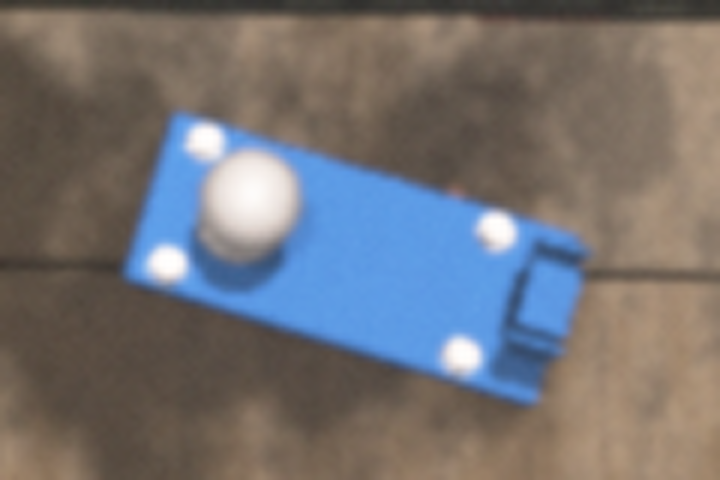

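View pics/c.png

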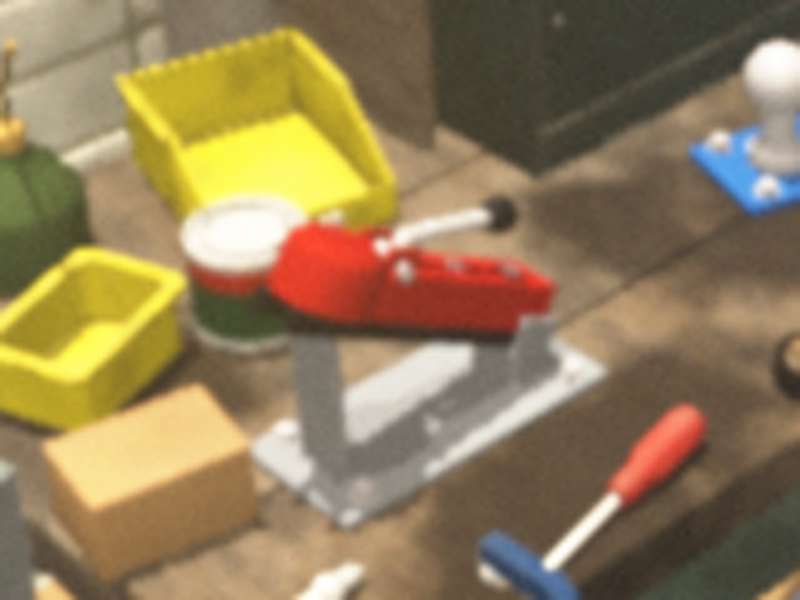

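View pics/d.png

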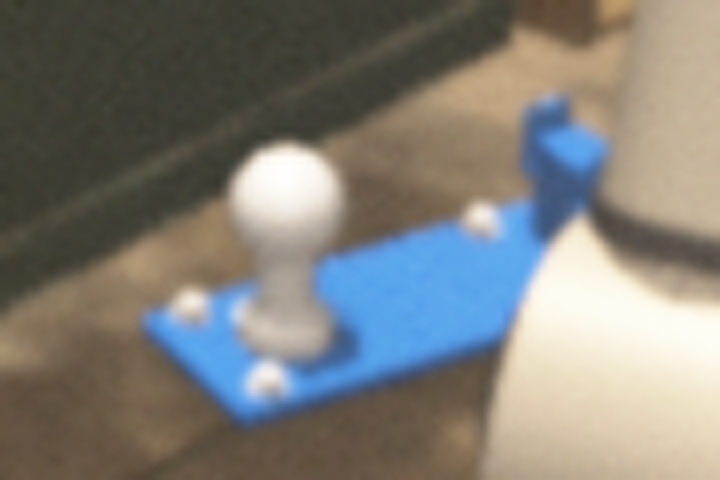

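Run:
```python
from h import *
t=load("top",0);s=load("side",0)
P=pts(t)
hsv=cv2.cvtColor(t["img"],cv2.COLOR_BGR2HSV)
box=np.zeros((400,640),bool);box[190:260,330:430]=1
b=(cv2.inRange(hsv,(95,120,80),(125,255,255))>0)&box
lo=b&(P[...,2]<20)
q=np.argwhere(lo); w=np.array([ray(t,x,y,10)[:2] for y,x in q])
print("mount z",np.median(P[lo][:,2])); r=cv2.minAreaRect(w.astype(np.float32));print(r,cv2.boxPoints(r))
# corner via rays
C=[ray(t,320+(x-2.5)/6,180+(y-2.5)/6,10)[:2].round(1) for x,y in [(180,112),(125,280),(540,405),(590,245)]];print(C)
hi=b&(P[...,2]>50);print("rest",P[hi].mean(0),P[hi][:,2].max())
# ball
from scipy.optimize import least_squares
for c,bb in ((t,(205,227,350,374)),(s,(185,208,335,358))):
    Q=pts(c); m=np.zeros((400,640),bool);m[bb[0]:bb[1],bb[2]:bb[3]]=1
    X=Q[m&(Q[...,2]>72)]
    X=X[np.linalg.norm(X[:,:2]-np.median(X[:,:2],0),axis=1)<26]
    f=lambda p:np.linalg.norm(X-p,axis=1)-25
    g=least_squares(f,[*np.median(X[:,:2],0),75],loss="soft_l1");print("ball",g.x,len(X),np.abs(g.fun).mean())
# cradle
C=[(380,150),(635,160),(628,320),(280,312)]
for h in (0,5,8): print(h,[ray(t,150+(x-2)/5,180+(y-2)/5,h)[:2].round(1) for x,y in C])
print("base z",[P[int(180+y/5),int(150+x/5),2] for x,y in [(620,240),(500,310),(450,160)]])
# coupler red
for nm,c,bb in (("top",t,(200,250,195,280)),("side",s,(215,255,240,305))):
    Q=pts(c);h=cv2.cvtColor(c["img"],cv2.COLOR_BGR2HSV);m=np.zeros((400,640),bool);m[bb[0]:bb[1],bb[2]:bb[3]]=1
    red=(cv2.inRange(h,(0,140,90),(8,255,255))|cv2.inRange(h,(172,140,90),(180,255,255)))>0
    X=Q[red&m]; print(nm,len(X),np.percentile(X,[1,50,99],axis=0).round(1).tolist())
    np.save(f"red_{nm}.npy",X)
# knob top
for nm,c,(x,y) in (("top",t,(150+540/5,180+207/5)),("side",s,(190+500/5,180+213/5))):
    print("knob",nm,pts(c,np.array([int(x)]),np.array([int(y)])))
```

```text
mount z 9.716632483146462
((523.7403564453125, -198.01141357421875), (217.88075256347656, 89.76620483398438), 73.39710235595703) [[ 449.60025 -289.5851 ]
 [ 535.6239  -315.23462]
 [ 597.8805  -106.43771]
 [ 511.8568   -80.78821]]
[array([ 597.2, -109.2]), array([510.7, -82.1]), array([ 451.5, -289.5]), array([ 532.6, -316.2])]
rest [ 488.21644787 -269.04413566  134.18374427] 1464.1409500807304
ball [ 541.36662141 -138.04387636   74.99357566] 227 1.613279823745716
ball [ 542.72736381 -139.43100523   75.7608542 ] 130 2.4068267745138665
0 [array([557.1, 268.6]), array([553.7, 112.7]), array([455.9, 113.5]), array([457. , 323.3])]
5 [array([556.3, 267.6]), array([552.9, 112.3]), array([455.4, 113. ]), array([456.5, 322.1])]
8 [array([555.7, 267. ]), array([552.3, 112. ]), array([455.1, 112.8]), array([456.2, 321.4])]
base z [np.float64(6.591281822192176), np.float64(1.5845939759066443), np.float64(6.441190622239774)]
top 795 [[476.4, 128.2, 61.3], [498.1, 259.2, 149.1], [531.1, 314.0, 173.5]]
side 815 [[473.0, 131.5, 51.6], [487.0, 251.4, 120.9], [575.2, 318.2, 172.1]]
knob top [[504.58427854 151.3955026  129.22480373]]
knob side [[499.6936894  155.04896605 124.52475433]]
```

Run:
```python
from h import *
t=load("top",0);s=load("side",0)
R=lambda x,y,h:ray(t,150+(x-2)/5,180+(y-2)/5,h).round(1)
print("tail corners",R(603,193,62.8),R(603,262,62.8))
img=t["img"]; hsv=cv2.cvtColor(img,cv2.COLOR_BGR2HSV)
red=(cv2.inRange(hsv,(0,140,90),(8,255,255))|cv2.inRange(hsv,(172,140,90),(180,255,255)))
m=np.zeros_like(red);m[200:240,190:225]=1;red2=red*m
q=np.argwhere(red2>0); print("cup px",q.min(0),q.max(0), (q[:,1].min()))
P=pts(t)
X=P[(red>0)&(np.indices((400,640))[1]<218)&(np.indices((400,640))[1]>200)&(np.indices((400,640))[0]>206)&(np.indices((400,640))[0]<232)]
A=np.c_[X[:,:2],np.ones(len(X))];c=np.linalg.lstsq(A,X[:,2],rcond=None)[0];print("roof plane",c,np.degrees(np.arctan(np.hypot(*c[:2]))),"dir",np.degrees(np.arctan2(c[1],c[0])))
print("roof z mean",X.mean(0))
# outline of the red silhouette on plane: tongue side edges per row
for col in range(228,272,4):
    r=np.argwhere(red[200:245,col]>0).ravel()+200
    print(col,r.min(),r.max(),P[(r.min()+1),col].round(),P[r.max()-1,col].round())
# side view knob & nose
```

```text
tail corners [523.3 124.9  62.8] [482.9 123.3  62.8]
cup px [208 197] [230 223] 197
roof plane [-1.04473797e+00 -2.80058236e+00  1.47213907e+03] 71.50241337009568 dir -110.45768395285995
roof z mean [502.02390172 278.0928716  168.83364402]
228 215 228 [515. 233. 140.] [487. 235. 124.]
232 215 228 [519. 226. 121.] [488. 225. 117.]
236 216 229 [518. 216. 110.] [486. 213. 117.]
240 216 229 [518. 205. 108.] [488. 205. 103.]
244 216 229 [519. 195. 105.] [488. 194.  99.]
248 217 230 [518. 185.  95.] [486. 183.  98.]
252 217 230 [519. 174.  88.] [486. 172.  95.]
256 226 231 [494. 163.  80.] [486. 163.  78.]
260 219 230 [508. 147. 125.] [490. 152.  74.]
264 219 231 [516. 142.  73.] [487. 140.  73.]
268 219 231 [519. 132.  58.] [488. 130.  64.]
```

Run:
```python
from h import *
t=load("top",0);s=load("side",0)
R=lambda x,y,h:ray(t,150+(x-2)/5,180+(y-2)/5,h).round(1)
print("nose bottom: oy=",R(237,200,142)[1]-31.7, "nose top",R(237,200,176.7)[1]-11.7)
print("cup sides at z~160",R(298,140,160),R(298,255,160))
print("tail",R(603,193,62.8),"hinge pin sides",R(375,170,133),R(375,238,133))
print("knob",R(540,207,125))
S=lambda x,y,h:ray(s,190+(x-2)/5,180+(y-2)/5,h).round(1)
# predicted origin points in the side image
for o,yaw in (((503,284,133),90),):
    a=np.radians(yaw);d=np.array([np.cos(a),np.sin(a),0]);k=np.array([0,0,1.]);c,sn=np.cos(np.pi/6),.5
    ex=c*d+sn*k;ez=-sn*d+c*k;ey=np.cross(ez,ex)
    for n,p in dict(tailR=(-175,-20,20),tailL=(-175,20,20),tailLb=(-175,20,-12),noseb=(32,0,-8),noset=(32,0,32),pivot=(-40,0,20),knob0=(-125,0,45)).items():
        X=np.array(o)+p[0]*ex+p[1]*ey+p[2]*ez
        u=proj(s,X);v=proj(t,X); print(n,X.round(),"side crop",(u[0]-190)*5+2,(u[1]-180)*5+2,"top crop",(v[0]-150)*5+2,(v[1]-180)*5+2)
```

```text
nose bottom: oy= 285.6 nose top 296.7
cup sides at z~160 [534.5 281.7 160. ] [471.6 277.8 160. ]
tail [523.3 124.9  62.8] hinge pin sides [523.1 244.3 133. ] [485.1 242.2 133. ]
knob [505.2 153.1 125. ]
tailR [523. 122.  63.] side crop 519.0110823876428 258.5682935979039 top crop 607.1501164551473 193.55547549340454
tailL [483. 122.  63.] side crop 562.7017662853627 284.4570025517828 top crop 604.5605826187962 261.8138540400372
tailLb [483. 138.  35.] side crop 545.0731759430222 331.5526387792924 top crop 582.1076846269802 267.28526164881725
noseb [503. 316. 142.] side crop 285.9393728328986 297.0277455170655 top crop 239.80997462911145 201.10782857391823
noset [503. 296. 177.] side crop 309.1348878768427 231.8989167927975 top crop 261.2603340490149 191.97446189481025
pivot [503. 239. 130.] side crop 390.9013489376899 258.90664714053344 top crop 382.8471221751441 206.74254142019433
knob0 [503. 153. 109.] side crop 501.4363394352945 229.30773460543674 top crop 542.9418598591085 214.9618978437641
```

Run:
```python
from h import *
t=load("top",0);s=load("side",0)
def cen(c,x0,y0,x1,y1):
    g=c["img"][y0:y1,x0:x1].max(2); m=(g<75).astype(np.uint8)
    n,l,st,ce=cv2.connectedComponentsWithStats(m)
    k=1+np.argmax(st[1:,4]); return ce[k]+[x0,y0],st[k]
ct=cen(t,252,213,265,230);cs=cen(s,283,216,296,230);print(ct,cs)
# triangulate
def line(c,p):
    f=200/np.tan(np.radians(c["fov_y"])/2);d=np.array([(p[0]-c["cx"])/f,(p[1]-c["cy"])/f,1])@c["R"];return -c["R"].T@c["t"],d/np.linalg.norm(d)
o1,d1=line(t,ct[0]);o2,d2=line(s,cs[0])
A=np.array([d1,-d2]).T;k=np.linalg.lstsq(A,o2-o1,rcond=None)[0]
p1=o1+k[0]*d1;p2=o2+k[1]*d2;print(p1,p2)
for a in (0,.05,.1,.15):
    e=a+np.arctan2(25,85)-np.pi/6;X=np.array([503,240.9-89*np.cos(e),130.3+89*np.sin(e)]);print(a,X,proj(t,X),proj(s,X))
```

```text
(array([257.52, 221.88]), array([ 3,  6,  6,  6, 25], dtype=int32)) (array([290.33333333, 223.08333333]), array([ 6,  5,  4,  5, 12], dtype=int32))
[503.61712367 153.98185358 118.84302999] [501.63462728 152.22595357 118.3227343 ]
0 [503.         154.39929285 109.3565604 ] (np.float64(257.78358315604186), np.float64(222.59110331534563)) (np.float64(289.6077312067838), np.float64(225.64501173875024))
0.05 [503.         153.4606605  113.70596773] (np.float64(257.92539764637), np.float64(222.3709368445432)) (np.float64(289.7842023627643), np.float64(224.33364330552476))
0.1 [503.         152.74058095 118.0968515 ] (np.float64(257.98805569472313), np.float64(222.14583568018006)) (np.float64(289.907176436038), np.float64(223.0367406594511))
0.15 [503.         152.24085405 122.51823678] (np.float64(257.9706503822784), np.float64(221.91630056650337)) (np.float64(289.97618805514355), np.float64(221.75723178651126))
```

Call:
{"method": "servo_tool", "body": {"angular": [[0,0,7],[0,0,14],[0,0,21],[0,0,28],[0,0,35],[0,0,42],[0,0,49],[0,0,56],[0,0,63.4],[0,0,63.4]], "slide": [[5,10,40],[20,50,60],[35,90,60],[50,130,60],[70,170,60],[90,210,60],[105,250,60],[120,290,60],[140,330,60],[150,360,60]], "grip": [0,0,0,0,0,0,0,0,0,0]}}

```text
time: 0.93
tool_pos: [382.3, -115.2, 255.1]
tcp_rot: [3.141, 0.0, 1.577]
contact_force: [1.2, -1.4, -0.3]
grip_width: 46.2
```

Call:
{"method": "servo_tool", "body": {"angular": [[0,0,0],[0,0,0],[0,0,0],[0,0,0],[0,0,0],[0,0,0],[0,0,0],[0,0,0],[0,0,0],[0,0,0]], "slide": [[15,33,0],[30,66,0],[45,100,0],[60,133,0],[75,166,0],[90,200,0],[105,233,-20],[118,262.5,-50],[118,262.5,-80],[118,262.5,-90]], "grip": [0,0,0,0,0,0,0,0,0,0]}}

```text
time: 1.77
tool_pos: [497.4, 146.6, 160.3]
tcp_rot: [-3.134, 0.001, 1.573]
contact_force: [-0.9, -0.6, -1.2]
grip_width: 46.1
```

Run:
```python
from plant import bot
from h import *
for n in ["side","top"]:
    c=bot.capture(n); np.savez(f"{n}1.npz",**c)
crop(load("side",1),210,120,350,270,"pics/e.png",4)
crop(load("top",1),190,180,300,260,"pics/f.png",5)
o=bot.get_obs();print(o["tool_pos"],o["joint_positions"].round(2))
```

```text
[498.17710215 144.92475941 163.06319857] [ 0.14  0.36  1.59 -0.    1.2   0.14]
```

View pics/e.png

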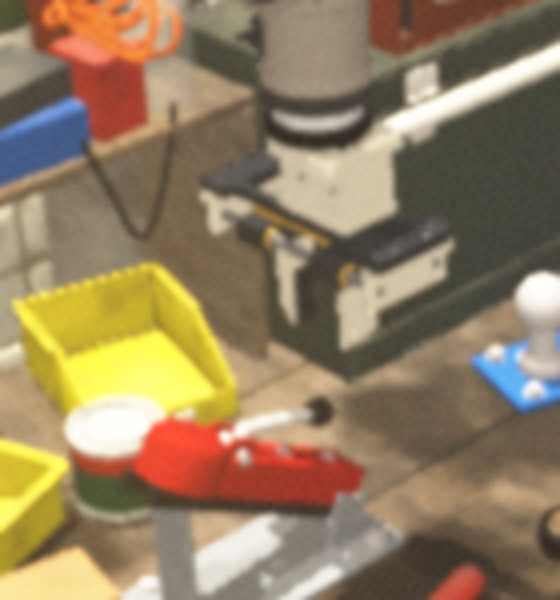

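View pics/f.png

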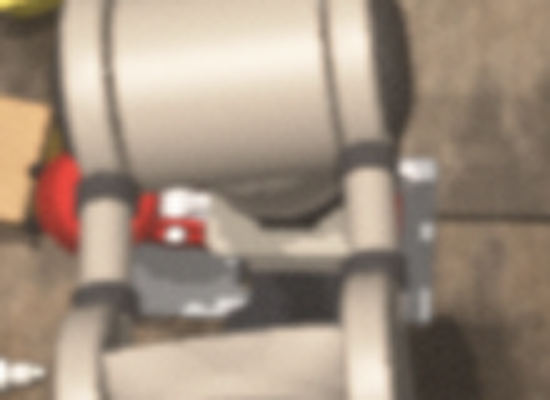

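The gripper is above the knob in the side view (knob at crop (318,410)), with the fingers straddling it and still settling. The handle is still down. Now descend.

Call:
{"method": "servo_tool", "body": {"angular": [[0,0,0],[0,0,0],[0,0,0],[0,0,0]], "slide": [[0,0,-5],[0,0,-10],[0,0,-10],[0,0,-10]], "grip": [0,0,0,0]}}

```text
time: 2.2
tool_pos: [500.4, 144.8, 156.1]
tcp_rot: [3.14, -0.0, 1.569]
contact_force: [-0.2, 0.3, -0.3]
grip_width: 46.1
```

Run:
```python
from plant import bot
from h import *
for n in ["side"]:
    c=bot.capture(n); np.savez(f"{n}2.npz",**c)
crop(load("side",2),210,120,350,270,"pics/g.png",4)
for i in range(3):
    o=bot.get_obs();print(o["time"],o["tool_pos"],o["tcp_rot"],o["dq"].round(3)); bot.capture("top")
```

```text
2.25 [500.45646086 144.91825057 156.15573309] [ 3.13975774e+00 -2.19343416e-04  1.56947151e+00] [ 0.004  0.002  0.     0.001 -0.001  0.002]
2.3 [500.41840931 145.01970719 156.06810682] [ 3.13986407e+00 -1.96195032e-04  1.56965210e+00] [ 0.003  0.005  0.     0.002 -0.001  0.001]
2.35 [500.37865433 145.12543318 155.94687369] [ 3.14003249e+00 -2.05933077e-04  1.56984416e+00] [ 0.002  0.004  0.003  0.001 -0.003  0.001]
```

View pics/g.png

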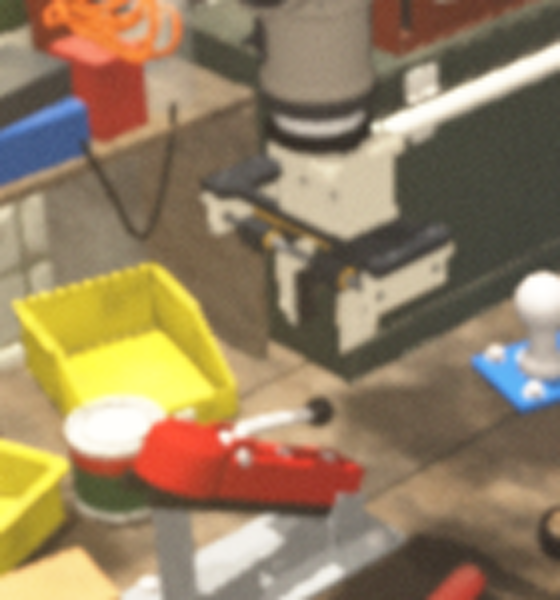

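Call:
{"method": "servo_tool", "body": {"angular": [[0,0,0],[0,0,0],[0,0,0],[0,0,0],[0,0,0]], "slide": [[2.5,8,-10],[2.5,8,-30],[2.5,8,-51],[2.5,8,-51],[2.5,8,-51]], "grip": [0,0,0,0,0]}}

```text
time: 2.82
tool_pos: [501.7, 153.6, 103.1]
tcp_rot: [-3.139, 0.0, 1.571]
contact_force: [0.8, -0.4, -0.3]
grip_width: 46.0
```

Run:
```python
from plant import bot
from h import *
for n in ["side"]:
    c=bot.capture(n); np.savez(f"{n}3.npz",**c)
crop(load("side",3),230,170,330,270,"pics/i.png",6)
o=bot.get_obs();print(o["time"],o["tool_pos"],o["contact_force"])
c=load("side",3)
print(proj(c,o["tool_pos"]), proj(c,[503,153,118.5]))
```

```text
2.8667 [502.63282096 153.68863572 104.26067034] [-0.01112973 -0.57171279  0.18791854]
(np.float64(289.9233365300336), np.float64(226.9857081526672)) (np.float64(289.8389365221408), np.float64(222.96029997027736))
```

View pics/i.png

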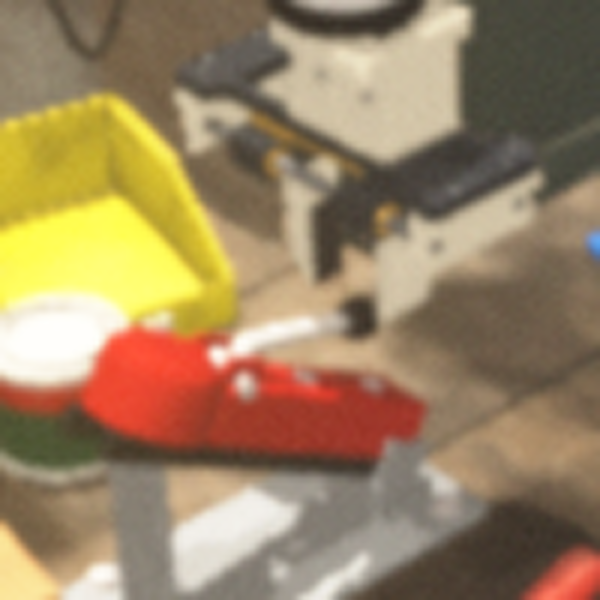

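Run:
```python
from h import *
c=load("side",3)
for dx in (-23,-33,-43,23):
  for z in (104,123):
    p=proj(c,[502.6+dx,153.7,z]); print(dx,z,(p[0]-230)*6+3,(p[1]-170)*6+3)
P=pts(c)
for (x,y) in [(395,315),(395,300),(322,260),(322,272),(430,270),(357,316)]:
    u,v=230+x//6,170+y//6; print((x,y),P[v,u].round(0))
```

```text
-23 104 393.360225785353 363.48816245048425
-23 123 392.17321980848203 332.1491683085424
-33 104 406.91755969575524 371.468203972256
-33 123 405.81354909759193 340.0543785198014
-43 104 420.5840792336252 379.51251372305643
-43 123 419.56444664090463 348.02366821723945
23 104 332.36639283621435 327.5863160607104
23 123 330.8147218568603 296.58904257595304
(395, 315) [471. 160. 140.]
(395, 300) [464. 166. 154.]
(322, 260) [525. 159. 147.]
(322, 272) [522. 163. 143.]
(430, 270) [417. 184. 201.]
(357, 316) [497. 162. 129.]
```

Run:
```python
from plant import bot
from h import *
c=load("side",2)
for dx in (-23,-33,23):
  for z in (156,175):
    p=proj(c,[500.4+dx,145,z]); print(dx,z,(p[0]-210)*4+2,(p[1]-120)*4+2)
c=bot.capture("side"); np.savez("side4.npz",**c)
crop(load("side",4),230,170,330,270,"pics/j.png",6)
print(bot.get_obs()["tool_pos"])
```

```text
-23 156 350.67140501325525 381.0617601594096
-23 175 349.923073917676 359.445603952846
-33 156 359.88304633079906 386.2141655071787
-33 175 359.1922191376491 364.5432811065773
23 156 309.2426507646669 357.88915415104213
23 175 308.24181066458846 336.522495253883
[503.16245006 153.66258669 104.90062268]
```

View pics/j.png

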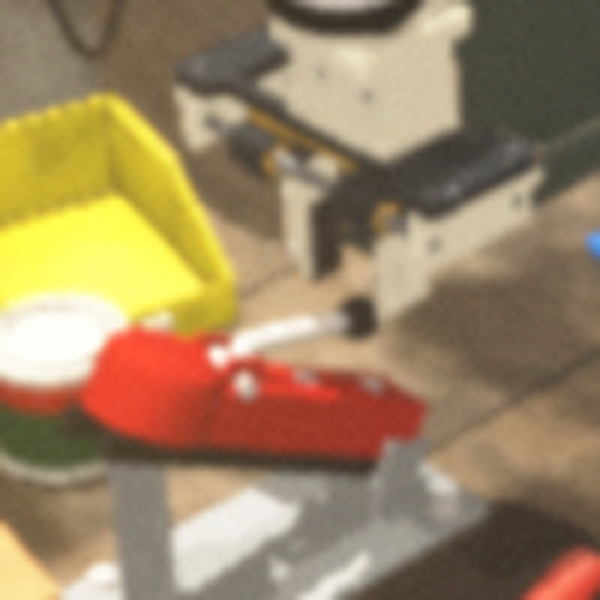

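```bash
python3 - <<'E'
from h import *
c=load("side",4);P=pts(c)
# finger near region columns
for x in (384,396,408,420):
    u=230+x//6; print(x,[(170+0*0+r, *P[r,u].round(0).astype(int)) for r in range(205,228,2)])
print("wood",P[255,325],P[260,330])
X=P[190:226,255:325].reshape(-1,3)
E
python3 - <<'E'
import sys;sys.path.insert(0,'.')
from plant import bot
from h import *
o=bot.get_obs(); print(o)
E
```

```text
384 [(375, np.int64(448), np.int64(182), np.int64(220)), (377, np.int64(442), np.int64(188), np.int64(218)), (379, np.int64(466), np.int64(166), np.int64(191)), (381, np.int64(467), np.int64(166), np.int64(184)), (383, np.int64(472), np.int64(162), np.int64(172)), (385, np.int64(472), np.int64(162), np.int64(166)), (387, np.int64(470), np.int64(165), np.int64(161)), (389, np.int64(471), np.int64(164), np.int64(153)), (391, np.int64(468), np.int64(167), np.int64(149)), (393, np.int64(627), np.int64(27), np.int64(-1)), (395, np.int64(619), np.int64(34), np.int64(-2)), (397, np.int64(-474), np.int64(998), np.int64(983))]
396 [(375, np.int64(448), np.int64(175), np.int64(216)), (377, np.int64(437), np.int64(184), np.int64(218)), (379, np.int64(460), np.int64(164), np.int64(193)), (381, np.int64(459), np.int64(165), np.int64(187)), (383, np.int64(463), np.int64(162), np.int64(177)), (385, np.int64(462), np.int64(164), np.int64(171)), (387, np.int64(463), np.int64(163), np.int64(163)), (389, np.int64(461), np.int64(165), np.int64(158)), (391, np.int64(472), np.int64(155), np.int64(141)), (
[... 1435 characters left out ...]
3.95664726  90.20472465   1.98739049]
{'time': 2.9167, 'joint_positions': array([1.50650092e-01, 4.33761975e-01, 1.65270194e+00, 2.33283752e-05,
       1.05379179e+00, 1.51027217e-01]), 'dq': array([-0.00380504, -0.01310923, -0.00636145, -0.00027403, -0.00192512,
       -0.00010567]), 'tau': array([ 4.25189745e-02, -4.39504588e+01, -2.09164274e+01,  7.59523851e-02,
        4.53598425e-02,  3.63780775e-03]), 'tool_pos': array([503.16245006, 153.66258669, 104.90062268]), 'tcp_rot': array([ 3.14027397e+00, -2.21213299e-04,  1.57040783e+00]), 'contact_force': array([-0.94703397, -0.44131385,  0.24241381]), 'moment': array([ 0.04159103, -0.09030972, -0.05879886]), 'grip_width': 46.19586374934858}
```

The side view puts the fingertips about 25–30 mm higher than the reported TCP. Closing the jaws here is a harmless test: they will either stop on the 24 mm knob or close above it.

Call:
{"method": "servo_tool", "body": {"angular": [[0,0,0],[0,0,0],[0,0,0],[0,0,0],[0,0,0]], "slide": [[0,0,0],[0,0,0],[0,0,0],[0,0,0],[0,0,0]], "grip": [-1,-1,-1,-1,-1]}}

```text
time: 3.33
tool_pos: [502.6, 153.3, 104.4]
tcp_rot: [3.141, -0.0, 1.57]
contact_force: [-0.5, 0.1, 0.9]
grip_width: 17.4
```

Run:
```python
from plant import bot
from h import *
c=bot.capture("side"); np.savez("side5.npz",**c)
crop(load("side",5),230,170,330,270,"pics/k.png",6)
print(bot.get_obs())
```

```text
{'time': 3.3833, 'joint_positions': array([ 1.50226766e-01,  4.33812151e-01,  1.65434592e+00, -4.96769821e-06,
        1.05291114e+00,  1.50740726e-01]), 'dq': array([ 0.00030545,  0.00153775,  0.0009535 ,  0.00069411, -0.00093068,
        0.00067636]), 'tau': array([ 7.71464431e-03, -4.49426186e+01, -2.15168148e+01,  7.50661455e-02,
        2.27405137e-02,  4.93238549e-04]), 'tool_pos': array([502.58851245, 153.34415772, 104.36938134]), 'tcp_rot': array([ 3.14107450e+00, -7.43364687e-05,  1.57028484e+00]), 'contact_force': array([-1.19616684,  0.50249309,  0.80465777]), 'moment': array([-0.04486163, -0.13537806, -0.00366931]), 'grip_width': 13.08244908015838}
```

View pics/k.png

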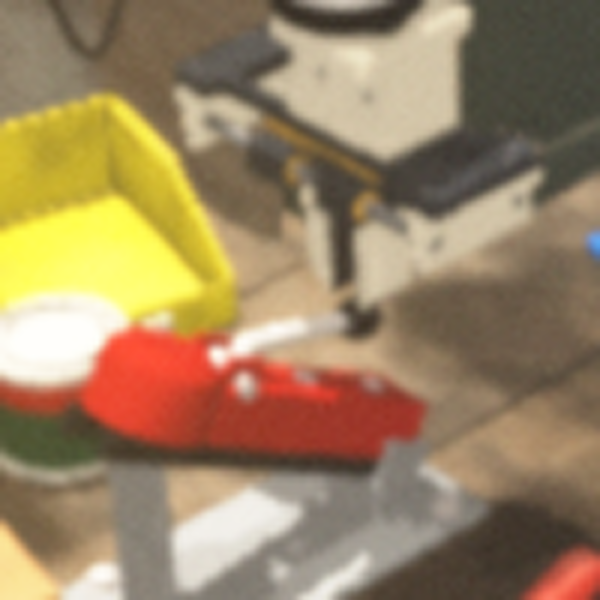

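Call:
{"method": "servo_tool", "body": {"angular": [[0,0,0],[0,0,0],[0,0,0],[0,0,0],[0,0,0]], "slide": [[0,0,10],[0,0,10],[0,0,10],[0,0,10],[0,0,10]], "grip": [-0.1,-0.1,-0.1,-0.1,-0.1]}}

```text
time: 3.8
tool_pos: [502.4, 153.3, 114.1]
tcp_rot: [-3.142, 0.0, 1.57]
contact_force: [-1.0, -0.1, -0.8]
grip_width: 39.7
```

Run:
```python
from plant import bot
from h import *
print([a for a in dir(bot) if a[0]!="_"], bot.grasp_offset)
c=bot.capture("side"); np.savez("side6.npz",**c)
c=load("side",6)
crop(c,250,190,320,240,"pics/l.png",11)
o=bot.get_obs();T=o["tool_pos"];w=o["grip_width"];print(T,w)
for s_ in (-1,1):
  for dy in (-9.5,9.5):
    for z in (0,20,30):
      p=proj(c,T+[s_*w/2,dy,z]); print(s_,dy,z,round((p[0]-250)*11+5),round((p[1]-190)*11+5))
```

```text
['Unreachable', 'capture', 'close_job', 'get_obs', 'grasp_offset'] 18.8
[502.35544275 153.31290424 114.02364171] 40.83344915563919
-1 -9.5 0 520 398
-1 -9.5 20 518 337
-1 -9.5 30 517 306
-1 9.5 0 469 426
-1 9.5 20 467 365
-1 9.5 30 465 334
1 -9.5 0 421 340
1 -9.5 20 418 280
1 -9.5 30 416 250
1 9.5 0 370 367
1 9.5 20 366 307
1 9.5 30 365 276
```

View pics/l.png

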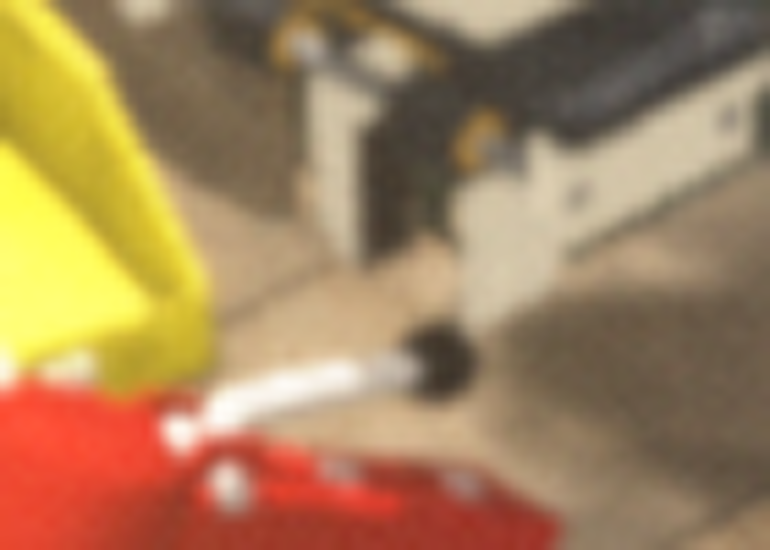

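The fingertips really are about 31 mm above the reported TCP, while x and y agree: near tip corner at crop (465,330), knob centre at (440,360). Going down in steps.

Call:
{"method": "servo_tool", "body": {"angular": [[0,0,0],[0,0,0],[0,0,0],[0,0,0]], "slide": [[0,0,-10],[0,0,-25],[0,0,-25],[0,0,-25]], "grip": [-0.1,-0.1,-0.1,-0.1]}}

```text
time: 4.18
tool_pos: [501.6, 153.2, 88.1]
tcp_rot: [-3.139, 0.0, 1.57]
contact_force: [0.8, -0.3, -0.1]
grip_width: 41.4
```

Run:
```python
from plant import bot
from h import *
c=bot.capture("side"); np.savez("side7.npz",**c)
c=load("side",7)
crop(c,250,190,320,240,"pics/m.png",11)
o=bot.get_obs();T=o["tool_pos"];w=o["grip_width"];print(T,w,o["contact_force"])
```

```text
[502.26332033 153.32341944  88.80511369] 41.57486699962918 [ 0.18714292 -0.47437504 -0.00544863]
```

View pics/m.png

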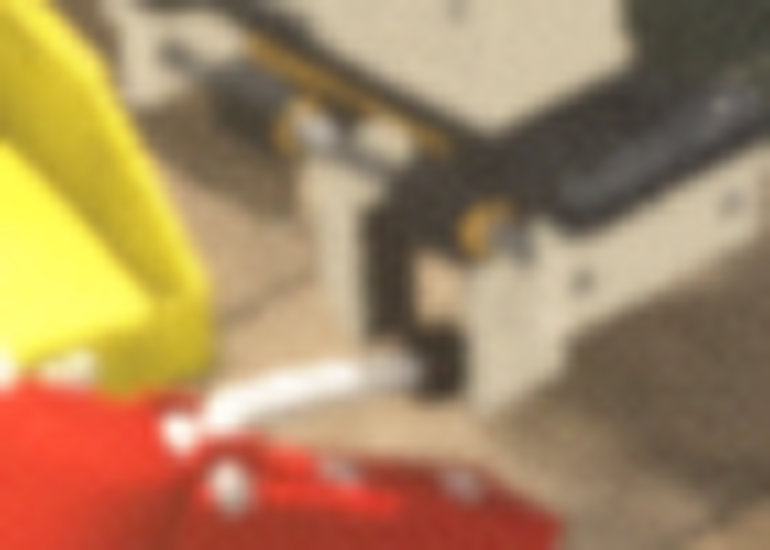

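Call:
{"method": "servo_tool", "body": {"angular": [[0,0,0],[0,0,0],[0,0,0],[0,0,0],[0,0,0],[0,0,0],[0,0,0],[0,0,0]], "slide": [[0,0,-8],[0,0,-16],[0,0,-16],[0,0,-16],[0,0,-16],[0,0,-16],[0,0,-16],[0,0,-16]], "grip": [-0.1,-0.1,-0.1,-0.6,-0.8,-0.8,-0.8,-0.8]}}

```text
time: 4.9
tool_pos: [503.0, 153.3, 73.5]
tcp_rot: [3.14, 0.0, 1.57]
contact_force: [1.7, -0.9, 0.4]
grip_width: 22.3
```

Run:
```python
from plant import bot
from h import *
c=bot.capture("side"); np.savez("side7.npz",**c)
c=load("side",7)
crop(c,250,190,320,240,"pics/n.png",11)
o=bot.get_obs();T=o["tool_pos"];w=o["grip_width"];print(T,w,o["contact_force"])
```

```text
[502.95571594 153.28908015  73.44947373] 22.012921324556178 [ 1.48298584 -0.64739071  1.03735413]
```

View pics/n.png

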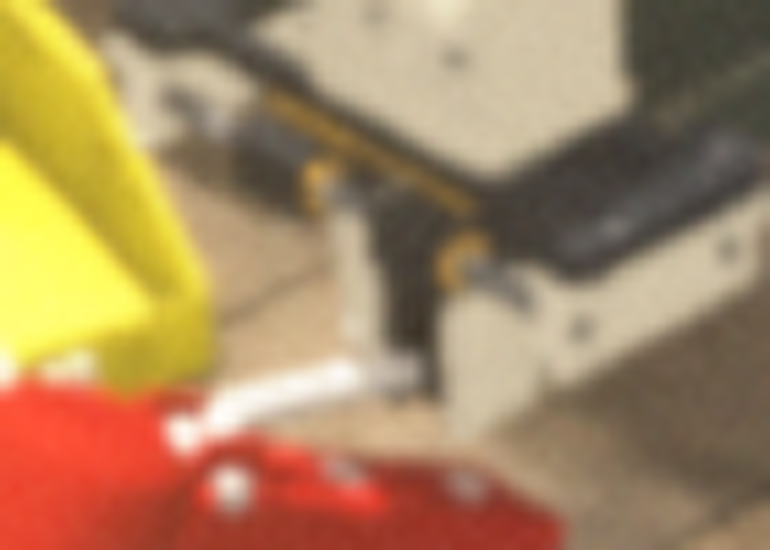

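Call:
{"method": "servo_tool", "body": {"angular": [[0,0,0],[0,0,0],[0,0,0],[0,0,0],[0,0,0],[0,0,0],[0,0,0]], "slide": [[0,0,0],[-0.1,-0.5,8],[0,-0.7,15.3],[0,0,23],[0,1.1,30.7],[0,3,38],[0,5.7,45.5]], "grip": [-1,-1,-1,-1,-1,-1,-1]}}

```text
time: 5.53
tool_pos: [502.3, 159.3, 119.5]
tcp_rot: [3.142, -0.0, 1.57]
contact_force: [-0.2, 0.7, -3.7]
grip_width: 22.1
```

Run:
```python
from plant import bot
from h import *
c=bot.capture("side"); np.savez("side8.npz",**c)
c=load("side",8)
crop(c,240,170,320,240,"pics/o.png",8)
o=bot.get_obs();T=o["tool_pos"];w=o["grip_width"];print(T,w,o["contact_force"])
```

```text
[503.13105189 159.97891011 120.90757962] 22.443810211895862 [-0.9194307   0.90658507 -1.02051888]
```

View pics/o.png

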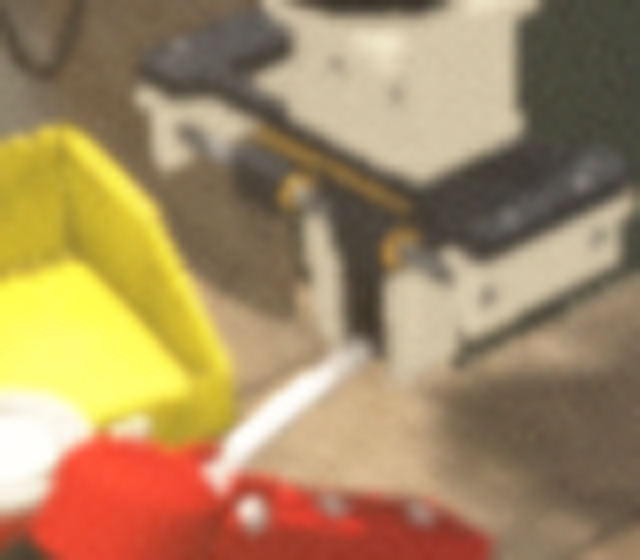

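The knob is gripped and the handle (bar at crop (290,410)) is rising with low force. Continuing the arc.

Call:
{"method": "servo_tool", "body": {"angular": [[0,0,0],[0,0,0],[0,0,0],[0,0,0],[0,0,0],[0,0,0],[0,0,0],[0,0,0],[0,0,0],[0,0,0]], "slide": [[0,3.2,7],[0,7,14],[0,11.4,20.3],[0,16.4,26.3],[0,21.8,31.8],[0,27.7,36.8],[0,34,41.3],[0,40.7,45.3],[0,47.8,48.5],[0,54,51.2]], "grip": [-1,-1,-1,-1,-1,-1,-1,-1,-1,-1]}}

```text
time: 6.42
tool_pos: [502.5, 213.7, 170.2]
tcp_rot: [3.141, 0.0, 1.57]
contact_force: [0.3, -1.1, -4.7]
grip_width: 22.2
```

Call:
{"method": "servo_tool", "body": {"angular": [[0,0,0],[0,0,0],[0,0,0]], "slide": [[0,4,1.2],[0,8,2.2],[0,8,2.2]], "grip": [-1,-1,-1]}}

```text
time: 6.67
tool_pos: [503.1, 220.0, 172.9]
tcp_rot: [3.14, 0.003, 1.571]
contact_force: [0.5, -6.7, 0.8]
grip_width: 22.0
```

Run:
```python
from plant import bot
from h import *
c=bot.capture("side"); np.savez("side9.npz",**c)
c=load("side",9)
crop(c,230,150,310,250,"pics/p.png",6)
o=bot.get_obs();T=o["tool_pos"];w=o["grip_width"];print(o["time"],T,w,o["contact_force"])
```

```text
6.7167 [503.03981073 219.8727068  172.7127721 ] 22.09314948340814 [ 0.11564557 -6.9099521   1.55343155]
```

View pics/p.png

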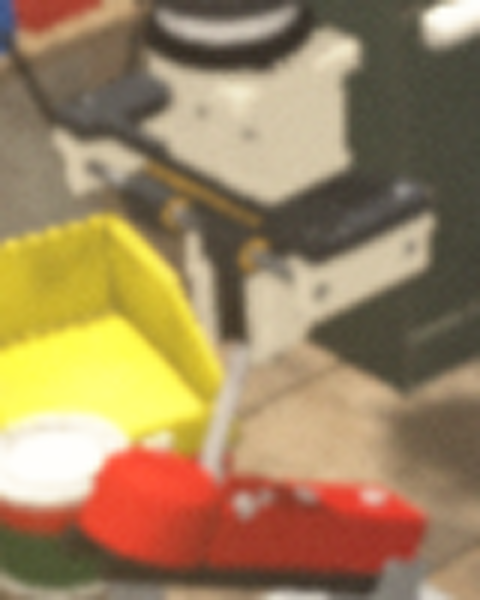

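The handle stands fully up in the side view (bar from crop (215,470) to (237,345)), and the end stop pushes back with about 7 N. Release and back away.

Call:
{"method": "servo_tool", "body": {"angular": [[0,0,0],[0,0,0],[0,0,0],[0,0,0],[0,0,0],[0,0,0],[0,0,0],[0,0,0],[0,0,0],[0,0,0]], "slide": [[0,0,0],[0,0,0],[0,0,0],[0,0,15],[0,0,40],[0,0,60],[0,-20,60],[0,-50,60],[0,-80,50],[0,-80,50]], "grip": [0.3,0.3,0.3,0.5,0.5,0.6,0.6,0.6,0.6,0.6]}}

```text
time: 7.55
tool_pos: [502.0, 137.4, 221.1]
tcp_rot: [-3.14, 0.002, 1.568]
contact_force: [-0.0, -0.3, 1.2]
grip_width: 73.4
```

Call:
{"method": "servo_tool", "body": {"angular": [[6,0,0],[12,0,0],[18,0,0],[24,0,0],[30,0,0],[30,0,0],[30,0,0]], "slide": [[0,0,-10],[0,0,-20],[0,0,-30],[0,0,-40],[0,0,-50],[0,0,-50],[0,0,-50]], "grip": [0.6,0.6,0.6,0.6,0.6,0.6,0.6]}}

```text
time: 8.13
tool_pos: [502.5, 140.1, 171.3]
tcp_rot: [-3.138, -0.523, 1.566]
contact_force: [-0.1, 0.1, 0.6]
grip_width: 73.1
```

Run:
```python
from plant import bot
from h import *
c=bot.capture("side"); np.savez("side10.npz",**c)
crop(c,220,130,320,260,"pics/q.png",6)
o=bot.get_obs();T=o["tool_pos"];w=o["grip_width"];print(o["time"],T,w,o["contact_force"],o["tcp_rot"])
z=np.array([0,.5,-.866]);yy=np.array([0,.866,.5])
for s_ in (-1,1):
  for dy in (-9.5,9.5):
    for k,n in ((-31*z,"tool"),(np.array([0,0,31.]),"base")):
      p=proj(c,T+[s_*w/2,0,0]+dy*yy+k); print(s_,dy,n,round((p[0]-220)*6+3),round((p[1]-130)*6+3))
```

```text
8.1833 [502.91267665 140.9500169  172.3098691 ] 73.51727634473566 [ 0.90770398  0.13068966 -0.41934066] [-3.14099674 -0.52191137  1.56898186]
-1 -9.5 tool 521 433
-1 -9.5 base 498 437
-1 9.5 tool 496 429
-1 9.5 base 472 433
1 -9.5 tool 420 380
1 -9.5 base 397 384
1 9.5 tool 395 375
1 9.5 base 372 379
```

View pics/q.png

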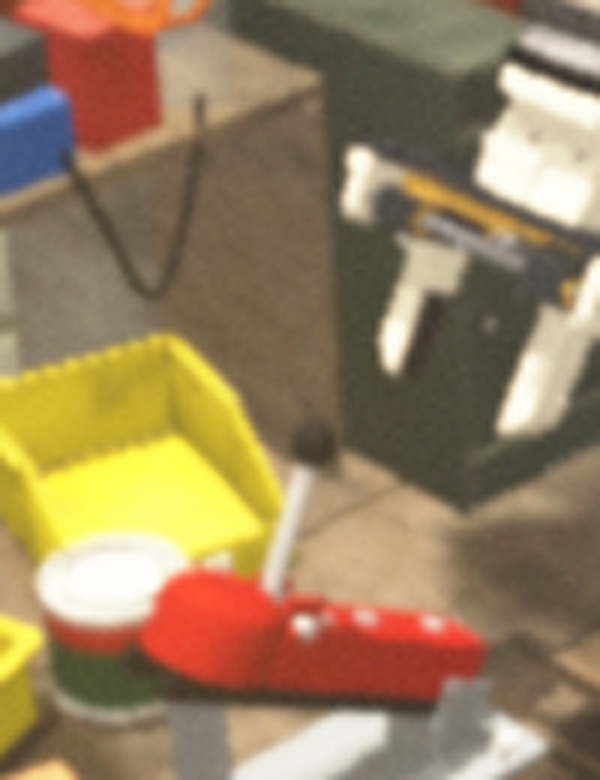

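The far finger's inner corners at crop (395,375) and (415,378) match the model in which the real tip is 31 mm short of the reported TCP along the tool axis. The handle is up, with the knob at (315,440). Next I check the coupler's pose from the top.

Run:
```python
from plant import bot
from h import *
c=bot.capture("top"); np.savez("top10.npz",**c)
crop(c,180,180,300,260,"pics/r.png",6)
```

```text
(no output)
```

View pics/r.png

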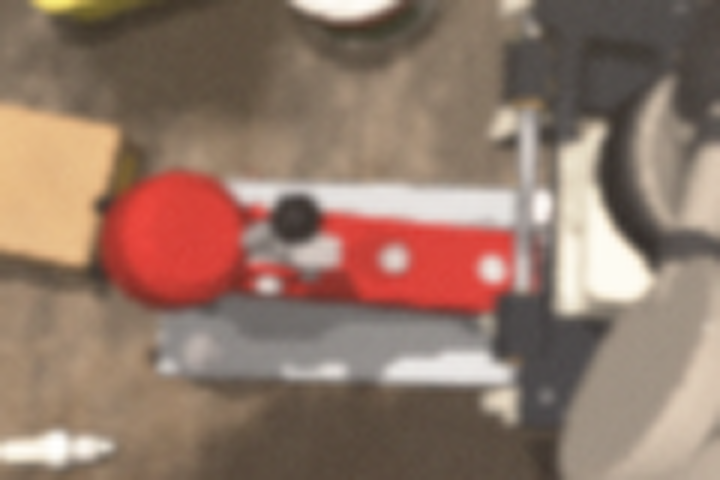

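The cup nose is at the same pixel as before (197), so the coupler has not moved. Approaching along the tilted tool axis.

Call:
{"method": "servo_tool", "body": {"angular": [[0,0,0],[0,0,0],[0,0,0],[0,0,0],[0,0,0],[0,0,0],[0,0,0]], "slide": [[0,-8,-5],[0,2,-22],[0,17,-48],[0,32,-74],[0,45,-97],[0,53,-110.5],[0,53,-110.5]], "grip": [0.6,0.6,0.6,0.6,0.6,0.6,0.6]}}

```text
time: 8.82
tool_pos: [500.4, 196.1, 59.6]
tcp_rot: [-3.137, -0.523, 1.572]
contact_force: [-1.2, 0.2, -0.1]
grip_width: 73.6
```

Run:
```python
from plant import bot
from h import *
c=bot.capture("side"); np.savez("side11.npz",**c)
crop(c,220,150,320,250,"pics/s.png",6)
o=bot.get_obs();T=o["tool_pos"];w=o["grip_width"];print(o["time"],T,w,o["contact_force"],o["tcp_rot"])
```

```text
8.8667 [501.57478531 195.3046677   61.0761402 ] 73.2820820241423 [ 0.38494146 -0.58187221  0.6689229 ] [-3.13977922 -0.52307236  1.57279071]
```

View pics/s.png

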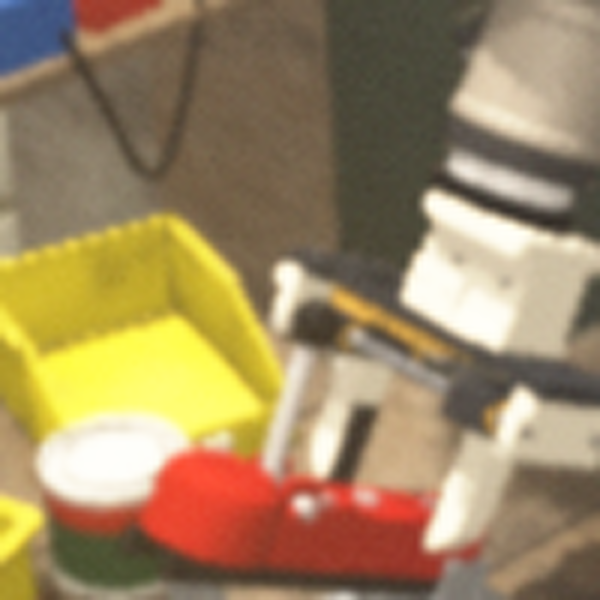

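Call:
{"method": "servo_tool", "body": {"angular": [[0,0,0],[0,0,0],[0,0,0],[0,0,0]], "slide": [[0.5,7,-12],[0.5,13.5,-25],[0.5,13.5,-25],[0.5,13.5,-25]], "grip": [0.6,0.6,0.6,0.6]}}

```text
time: 9.2
tool_pos: [503.5, 207.5, 37.6]
tcp_rot: [3.14, -0.523, 1.572]
contact_force: [-0.7, 0.0, 0.3]
grip_width: 73.5
```

Run:
```python
from plant import bot
from h import *
c=bot.capture("side"); np.savez("side12.npz",**c)
crop(c,220,150,320,250,"pics/u.png",6)
o=bot.get_obs();T=o["tool_pos"];w=o["grip_width"];print(o["time"],T,w,o["contact_force"],o["tcp_rot"])
```

```text
9.25 [503.86100256 207.25348178  37.85951815] 73.7137056894111 [-4.25015138e-01 -4.67048934e-04  1.04506470e+00] [ 3.13922959 -0.52325148  1.57198668]
```

View pics/u.png

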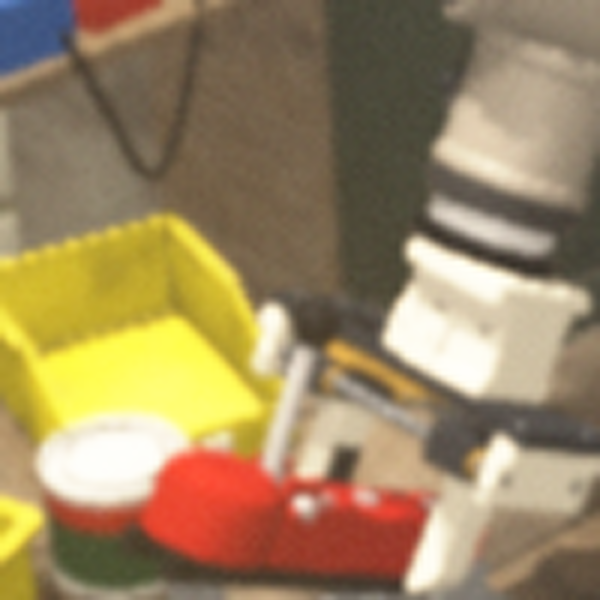

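The fingers straddle the tongue ahead of the cradle cheeks (near tip at crop (420,580)). Gripping.

Call:
{"method": "servo_tool", "body": {"angular": [[0,0,0],[0,0,0],[0,0,0],[0,0,0],[0,0,0],[0,0,0],[0,0,0],[0,0,0]], "slide": [[0,0,0],[0,0,0],[0,0,0],[0,0,0],[0,0,0],[0,0,0],[0,0,0],[0,0,0]], "grip": [0,-0.3,-0.6,-1,-1,-1,-1,-1]}}

```text
time: 9.92
tool_pos: [503.8, 207.3, 36.6]
tcp_rot: [3.14, -0.523, 1.57]
contact_force: [2.5, -0.6, -1.1]
grip_width: 39.9
```

Run:
```python
from plant import bot
o=bot.get_obs();T=o["tool_pos"];w=o["grip_width"];print(o["time"],T,w,o["contact_force"],o["moment"],o["tcp_rot"])
```

```text
9.9167 [503.77821747 207.2746991   36.64904488] 39.89438557749422 [ 2.4877538  -0.59972843 -1.10512701] [-0.39472763 -0.54179729 -0.31078256] [ 3.14013203 -0.52317018  1.57039791]
```

Call:
{"method": "servo_tool", "body": {"angular": [[0,0,0],[0,0,0],[0,0,0],[0,0,0],[0,0,0],[0,0,0],[0,0,0],[0,0,0]], "slide": [[0,0,4],[0,0,10],[0,0,20],[0,0,40],[0,0,60],[0,0,80],[0,0,100],[0,0,100]], "grip": [-1,-1,-1,-1,-1,-1,-1,-1]}}

```text
time: 10.58
tool_pos: [504.1, 207.9, 140.2]
tcp_rot: [3.136, -0.524, 1.574]
contact_force: [1.2, 0.0, -3.3]
grip_width: 40.1
```

Run:
```python
from plant import bot
from h import *
c=bot.capture("side"); np.savez("side13.npz",**c)
crop(c,220,110,320,250,"pics/v.png",5)
o=bot.get_obs();T=o["tool_pos"];w=o["grip_width"];print(o["time"],T,w,o["contact_force"],o["moment"],o["tcp_rot"])
```

```text
10.6333 [503.32486616 207.65971652 138.0975058 ] 39.99887379366527 [ 0.04875645 -0.39742565 -4.60817841] [-0.79846401 -0.11012969  0.02604768] [ 3.13827438 -0.52329632  1.57286975]
```

View pics/v.png

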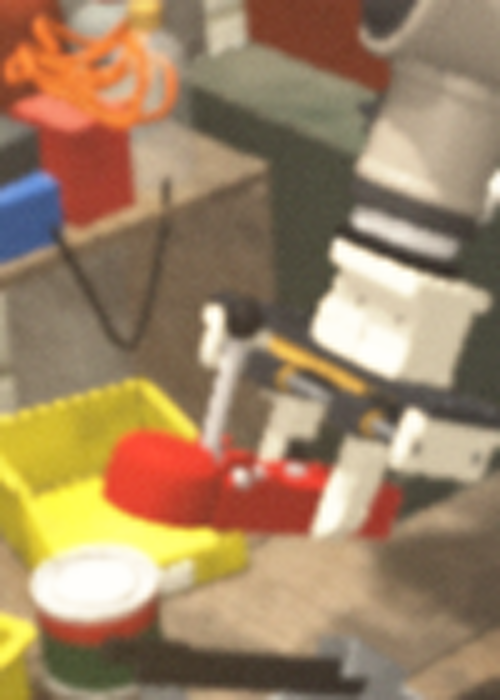

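The coupler is lifted (about 4.6 N of load, handle still up). Now level it and carry it over.

Call:
{"method": "servo_tool", "body": {"angular": [[-6,0,0],[-12,0,0],[-18,0,0],[-24,0,0],[-30,0,0],[-30,0,0],[-30,0,0],[-30,0,0],[-30,0,0],[-30,0,0]], "slide": [[0,-10,15],[0,-30,30],[-2,-60,40],[-4,-90,40],[-6,-120,40],[-8,-155,40],[-8,-190,40],[-8,-225,40],[-8,-260,40],[-8,-280,40]], "grip": [-1,-1,-1,-1,-1,-1,-1,-1,-1,-1]}}

```text
time: 11.47
tool_pos: [493.5, -74.9, 174.7]
tcp_rot: [-3.138, -0.001, 1.57]
contact_force: [1.1, 0.0, -4.1]
grip_width: 40.0
```

Call:
{"method": "servo_tool", "body": {"angular": [[0,0,-3],[0,0,-7],[0,0,-11],[0,0,-15],[0,0,-16.6],[0,0,-16.6],[0,0,-16.6],[0,0,-16.6]], "slide": [[0,-30,0],[2,-60,0],[4,-90,0],[6,-120,0],[8,-150,0],[10,-170,0],[10,-170,0],[10,-170,0]], "grip": [-1,-1,-1,-1,-1,-1,-1,-1]}}

```text
time: 12.13
tool_pos: [503.8, -242.4, 174.3]
tcp_rot: [-3.137, -0.002, 1.279]
contact_force: [-0.3, -0.2, -4.2]
grip_width: 39.9
```

Run:
```python
from plant import bot
from h import *
for n in("side","top"):
    c=bot.capture(n); np.savez(f"{n}14.npz",**c)
crop(load("side",14),310,90,430,220,"pics/w.png",5)
crop(load("top",14),310,170,450,270,"pics/x.png",5)
o=bot.get_obs();T=o["tool_pos"];w=o["grip_width"];print(o["time"],T,w,o["contact_force"],o["moment"],o["tcp_rot"],o["joint_positions"])
```

```text
12.2333 [ 504.17700985 -241.17220353  175.12532725] 39.68588460979368 [ 0.48691371  0.38223458 -4.50250977] [-0.17064963 -0.03382453  0.00440873] [-3.13848037e+00 -1.64050061e-03  1.28120063e+00] [-5.83727248e-01  4.22136813e-01  1.45801346e+00  7.00273293e-04
  1.26489667e+00 -2.94346146e-01]
```

View pics/w.png

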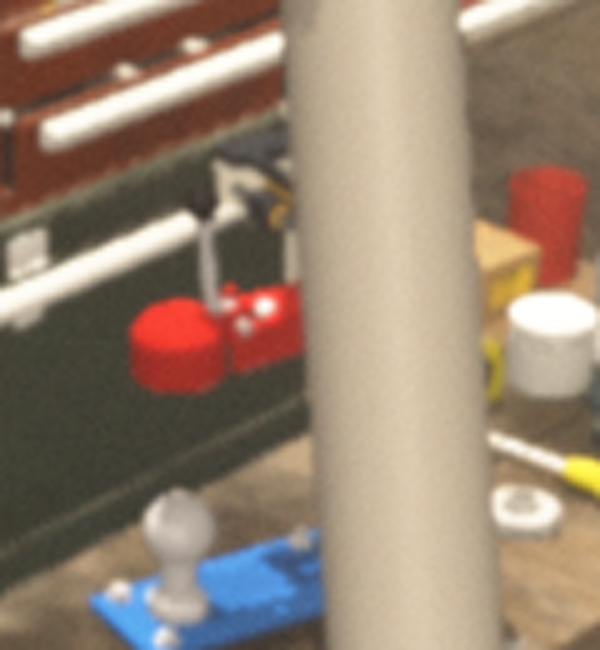

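View pics/x.png

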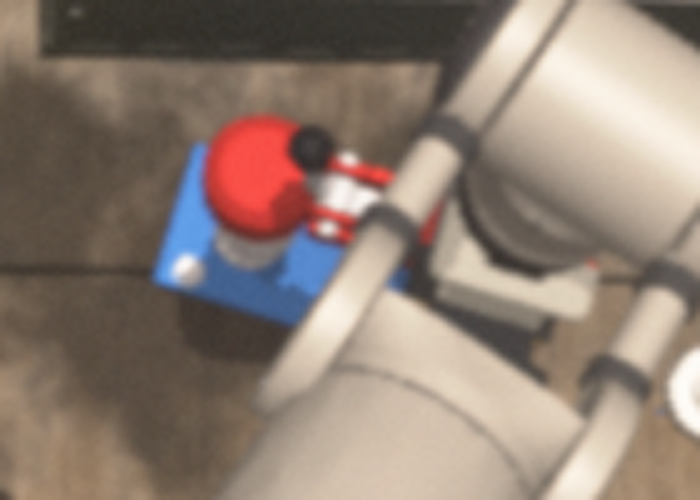

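```bash
cat > cup.py <<'E'
from h import *
def line(c,p):
    f=200/np.tan(np.radians(c["fov_y"])/2);d=np.array([(p[0]-c["cx"])/f,(p[1]-c["cy"])/f,1])@c["R"];return -c["R"].T@c["t"],d/np.linalg.norm(d)
def tri(t,a,s,b):
    o1,d1=line(t,a);o2,d2=line(s,b)
    k=np.linalg.lstsq(np.array([d1,-d2]).T,o2-o1,rcond=None)[0]
    p1=o1+k[0]*d1;p2=o2+k[1]*d2;return (p1+p2)/2,np.linalg.norm(p1-p2)
def redmask(c,bb,s=8):
    x0,y0,x1,y1=bb
    im=cv2.resize(c["img"][y0:y1,x0:x1],None,fx=s,fy=s,interpolation=cv2.INTER_CUBIC)
    h=cv2.cvtColor(im,cv2.COLOR_BGR2HSV)
    return ((cv2.inRange(h,(0,130,70),(8,255,255))|cv2.inRange(h,(170,130,70),(180,255,255)))>0)
E
python3 - <<'E'
from cup import *
t=load("top",0);s=load("side",0)
# ball outlines: bright low-sat blob
def ball(c,x0,y0,x1,y1,S=8):
    im=cv2.resize(c["img"][y0:y1,x0:x1],None,fx=S,fy=S,interpolation=cv2.INTER_CUBIC)
    g=cv2.medianBlur(cv2.cvtColor(im,cv2.COLOR_BGR2GRAY),9)
    r=25*(200/np.tan(np.radians(c["fov_y"])/2))/ (c["R"]@np.array([541,-138,75])+c["t"])[2]*S
    ci=cv2.HoughCircles(g,cv2.HOUGH_GRADIENT,1.0,200,param1=100,param2=10,minRadius=int(r-5),maxRadius=int(r+6))
    print("r",r,ci); q=ci[0,0]; return ((q[0]+.5)/S-.5+x0,(q[1]+.5)/S-.5+y0)
a=ball(t,348,200,376,230);b=ball(s,332,182,360,206)
print(a,b,tri(t,a,s,b))
print(proj(t,[541.5,-138.2,75]),proj(s,[541.5,-138.2,75]))
print("top ray",ray(t,*a,75),"side ray",ray(s,*b,75))
E
```

```text
r 69.06231304251219 NoneTraceback (most recent call last):
  File "<stdin>", line 10, in <module>
  File "<stdin>", line 9, in ball
TypeError: 'NoneType' object is not subscriptable
```

Run:
```python
from cup import *
t=load("top",0);s=load("side",0)
# ball in top: not blue & in region ; use saturation threshold
def ballfit(c,x0,y0,x1,y1,keep,S=8):
    im=cv2.resize(c["img"][y0:y1,x0:x1],None,fx=S,fy=S,interpolation=cv2.INTER_CUBIC)
    h=cv2.cvtColor(im,cv2.COLOR_BGR2HSV)
    m=((h[...,1]<75)&(h[...,2]>120)).astype(np.uint8)
    n,l,st,ce=cv2.connectedComponentsWithStats(m);k=1+np.argmax(st[1:,4]);m=(l==k).astype(np.uint8)
    cn=max(cv2.findContours(m,cv2.RETR_EXTERNAL,cv2.CHAIN_APPROX_NONE)[0],key=cv2.contourArea)[:,0].astype(float)
    cn=cn[keep(cn)]
    A=np.c_[2*cn,np.ones(len(cn))];sol=np.linalg.lstsq(A,(cn**2).sum(1),rcond=None)[0]
    r=np.sqrt(sol[2]+sol[0]**2+sol[1]**2);print("circle",sol[:2],"r px",r/S,st[k])
    cv2.imwrite(f"pics/bm{x0}.png",m*255)
    return ((sol[0]+.5)/S-.5+x0,(sol[1]+.5)/S-.5+y0)
a=ballfit(t,348,200,376,228,lambda c:c[:,1]<cn_lim if False else (c[:,1]<120))
b=ballfit(s,332,182,360,206,lambda c:c[:,1]<110)
print(a,b,tri(t,a,s,b),ray(t,*a,75),ray(s,*b,75))
```

```text
circle [115.38582352  63.77314549] r px 8.888741765431512 [   22     0   202   193 21804]
circle [118.76867327  94.30743608] r px 7.528461109750562 [   26    40   198   152 15025]
(np.float64(361.98572794023363), np.float64(207.5341431859726)) (np.float64(346.4085841593098), np.float64(193.3509295101111)) (array([ 551.64670788, -145.47058313,   77.34062625]), np.float64(13.521170082200822)) [ 557.43070021 -141.50995943   75.        ] [ 548.36505593 -151.90146724   75.        ]
```

```bash
cat >> cup.py <<'E'
def circ(cn):
    A=np.c_[2*cn,np.ones(len(cn))];sol=np.linalg.lstsq(A,(cn**2).sum(1),rcond=None)[0]
    return sol[0],sol[1],np.sqrt(sol[2]+sol[0]**2+sol[1]**2)
def cont(m):
    return max(cv2.findContours(m.astype(np.uint8),cv2.RETR_EXTERNAL,cv2.CHAIN_APPROX_NONE)[0],key=cv2.contourArea)[:,0].astype(float)
E
python3 - <<'E'
from cup import *
t=load("top",14);s=load("side",14)
print("ball manual",tri(load("top",0),(361.25,213.4),load("side",0),(345.4,194.6)))
S=8
bb=(345,188,375,222); m=redmask(t,bb); cn=cont(m); cv2.imwrite("pics/cm.png",m*255)
print("top ext",cn.min(0)/S+bb[:2],cn.max(0)/S+bb[:2])
k=(cn[:,0]<120)&(cn[:,1]<100); print("circle",[v/S for v in circ(cn[k])], "n",k.sum())
x,y,r=circ(cn[k]);C=((x+.5)/S-.5+bb[0],(y+.5)/S-.5+bb[1])
for h in (240,245,250,255): print("roof centre at",h,ray(t,*C,h), "r mm",r/S/486*(1464-h)/.98)
bs=(330,144,357,172); m=redmask(s,bs); cn=cont(m); cv2.imwrite("pics/cs.png",m*255)
print("side ext",cn.min(0)/S+bs[:2],cn.max(0)/S+bs[:2])
for yy in (100,130,160,190): 
    q=cn[np.abs(cn[:,1]-yy)<2]; print(yy/S+bs[1],(q[:,0].min()+.5)/S-.5+bs[0],(q[:,0].max()+.5)/S-.5+bs[0])
d=np.array([.2857,.9583,0])
for O in ([537.5,-130,219],[537.5,-130,216]):
    O=np.array(O,float)
    print("pred roof far/near in side", proj(s,O+[0,0,32]),proj(t,O+[0,0,32]))
    cam=-s["R"].T@s["t"];v=(O-cam)[:2];v/=np.linalg.norm(v);p=np.array([-v[1],v[0],0])
    for sg in(-1,1): print("  silhouette",proj(s,O+32*sg*p+[0,0,12]))
    print("  bottom near",proj(s,O-32*np.array([*v,0])+[0,0,-8]),"roof far",proj(s,O+32*np.array([*v,0])+[0,0,32]))
E
```

```text
ball manual (array([ 540.0550576 , -138.59997813,   78.95395865]), np.float64(1.4743547099481964))
top ext [351.25  192.875] [374.875 217.375]
circle [np.float64(15.101589997475832), np.float64(13.631365716411466), np.float64(8.220628793546963)] n 82
roof centre at 240 [ 544.08313003 -121.41350497  240.        ] r mm 21.126332500423032
roof centre at 245 [ 543.1143723  -121.00969084  245.        ] r mm 21.04003212256183
roof centre at 250 [ 542.14561457 -120.60587671  250.        ] r mm 20.953731744700622
roof centre at 255 [ 541.17685684 -120.20206258  255.        ] r mm 20.86743136683942
side ext [335.625 149.125] [356.875 168.75 ]
156.5 335.1875 356.4375
160.25 335.4375 356.4375
164.0 335.5625 356.4375
167.75 338.9375 351.3125
pred roof far/near in side (np.float64(345.475465918714), np.float64(150.5285294220619)) (np.float64(363.39156400076723), np.float64(202.98067288847585))
  silhouette (np.float64(355.1330289654992), np.float64(156.19985278263118))
  silhouette (np.float64(335.5976245892551), np.float64(155.87978988305935))
  bottom near (np.float64(345.132846059954), np.float64(165.96661265402582)) roof far (np.float64(345.56910649649296), np.float64(146.30918545621026))
pred roof far/near in side (np.float64(345.45702249901206), np.float64(151.35957012551563)) (np.float64(363.2871595205502), np.float64(203.19894958597075))
  silhouette (np.float64(355.10569815968466), np.float64(157.02150568432302))
  silhouette (np.float64(335.58847880188415), np.float64(156.69969668621275))
  bottom near (np.float64(345.114653210189), np.float64(166.78636294496084)) roof far (np.float64(345.5508724503245), np.float64(147.1307920128852))[ WARN:0@0.073] global loadsave.cpp:1063 imwrite_ Unsupported depth image for selected encoder is fallbacked to CV_8U.
```

Run:
```python
import cv2,numpy as np
a=cv2.imread("pics/cm.png");b=cv2.imread("pics/cs.png")
H=max(a.shape[0],b.shape[0]);o=np.full((H,a.shape[1]+b.shape[1]+10,3),90,np.uint8);o[:a.shape[0],:a.shape[1]]=a;o[:b.shape[0],-b.shape[1]:]=b;cv2.imwrite("pics/cms.png",o)
```

```text
(no output)
```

View pics/cms.png

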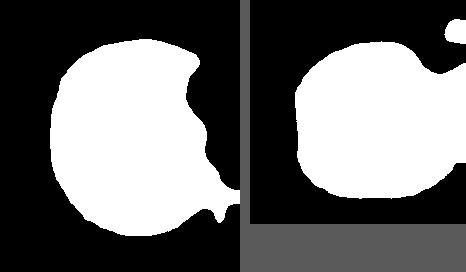

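Run:
```python
from cup import *
s=load("side",14);t=load("top",14)
crop(s,325,110,375,180,"pics/y.png",8)
yaw=1.2812
for O,p in (((537.5,-130,219),0),((537.5,-130,213),0),((537.5,-130,213),4),):
    O=np.array(O,float)
    a=np.radians(p);d=np.array([np.cos(yaw),np.sin(yaw),0]);k=np.array([0,0,1.])
    ex=np.cos(a)*d-np.sin(a)*k;ez=np.sin(a)*d+np.cos(a)*k;ey=np.cross(ez,ex)
    e=1.5+np.arctan2(25,85)
    kn=(-40-89*np.cos(e),0,20+89*np.sin(e))
    print(O,p)
    for n,q in dict(knob=kn,pivL=(-40,20,20),tonguebot=(-40,20,-12),tonguebot2=(-80,20,-12),top1=(-40,20,20),top2=(-80,20,20),noseTop=(0,0,32)).items():
        X=O+q[0]*ex+q[1]*ey+q[2]*ez;u=proj(s,X);w=proj(t,X);print(n,"side crop",round((u[0]-325)*8+4),round((u[1]-110)*8+4)," top x.png",round((w[0]-310)*5+2),round((w[1]-170)*5+2))
```

```text
[ 537.5 -130.   219. ] 0
knob side crop 217 148  top x.png 325 151
pivL side crop 276 352  top x.png 331 231
tonguebot side crop 274 422  top x.png 324 241
tonguebot2 side crop 355 401  top x.png 397 264
top1 side crop 276 352  top x.png 331 231
top2 side crop 359 331  top x.png 406 255
noseTop side crop 168 328  top x.png 269 167
[ 537.5 -130.   213. ] 0
knob side crop 216 161  top x.png 324 153
pivL side crop 276 366  top x.png 329 233
tonguebot side crop 273 435  top x.png 323 243
tonguebot2 side crop 355 413  top x.png 396 266
top1 side crop 276 366  top x.png 329 233
top2 side crop 358 344  top x.png 404 257
noseTop side crop 168 342  top x.png 268 169
[ 537.5 -130.   213. ] 4
knob side crop 200 162  top x.png 309 148
pivL side crop 273 360  top x.png 327 231
tonguebot side crop 275 429  top x.png 325 242
tonguebot2 side crop 356 401  top x.png 398 264
top1 side crop 273 360  top x.png 327 231
top2 side crop 355 333  top x.png 403 254
noseTop side crop 163 343  top x.png 264 168
```

View pics/y.png

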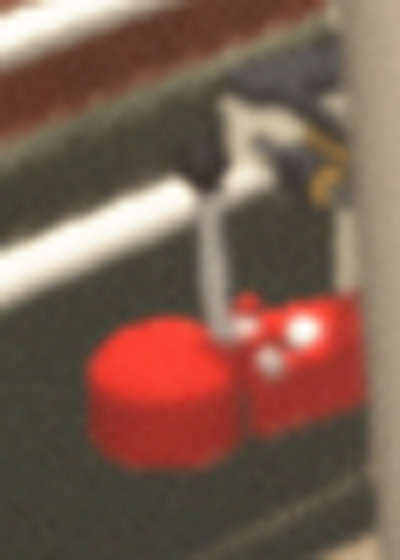

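The coupler has pitched about 3.5° nose-down in the grip: the tongue underside runs from crop (265,437) to (362,403), steeper than level. I'll tilt it back while lowering and shifting, then re-measure.

Call:
{"method": "servo_tool", "body": {"angular": [[1.7,-0.5,0],[3.35,-1,0],[3.35,-1,0],[3.35,-1,0],[3.35,-1,0]], "slide": [[2,-3,-10],[4,-7,-30],[4,-7,-40],[4,-7,-40],[4,-7,-40]], "grip": [-1,-1,-1,-1,-1]}}

```text
time: 12.65
tool_pos: [508.5, -248.2, 136.1]
tcp_rot: [-3.139, -0.061, 1.281]
contact_force: [-0.1, -0.4, -3.1]
grip_width: 39.9
```

```bash
cat >> cup.py <<'E'
def cupfit(t,s,O0,bt,bs,yaw=1.2812,pitch=0,show=True):
    from scipy.optimize import least_squares
    S=8
    mt=redmask(t,bt);ms=redmask(s,bs);ct=cont(mt);cs=cont(ms)
    f=lambda c,b:((c+.5)/S-.5)+np.array(b[:2])
    ct=f(ct,bt);cs=f(cs,bs)
    obs=np.array([ct[:,0].min(),ct[:,1].min(),cs[:,0].min(),cs[:,1].min(),np.nan,0])
    # bottom of the cup in side: max y over columns near the left 60% of cup
    k=cs[:,0]<cs[:,0].min()+13; obs[4]=cs[k,1].max()
    obs[5]=ct[:,1].max() if True else 0
    kk=ct[:,0]<ct[:,0].min()+13; obs[5]=ct[kk,1].max()
    th=np.linspace(0,2*np.pi,120)
    a=np.radians(pitch);d=np.array([np.cos(yaw),np.sin(yaw),0]);kz=np.array([0,0,1.])
    ex=np.cos(a)*d-np.sin(a)*kz;ez=np.sin(a)*d+np.cos(a)*kz;ey=np.cross(ez,ex)
    rim=[np.outer(np.cos(th),ex)*32+np.outer(np.sin(th),ey)*32+h*ez for h in(-8,32)]
    rim=np.vstack(rim)
    def pred(O):
        pt=np.array([proj(t,x) for x in rim+O]);ps=np.array([proj(s,x) for x in rim+O])
        return np.array([pt[:,0].min(),pt[:,1].min(),ps[:,0].min(),ps[:,1].min(),ps[:,1].max(),pt[:,1].max()])
    g=least_squares(lambda O:pred(O)-obs,O0)
    if show: print("O",g.x.round(1),"res px",g.fun.round(2))
    return g.x
E
python3 - <<'E'
from cup import *
from plant import bot
print("prev:");cupfit(load("top",14),load("side",14),[537,-130,213.],(345,188,375,222),(330,144,357,172),pitch=3.5)
for n in("side","top"):
    c=bot.capture(n); np.savez(f"{n}15.npz",**c)
crop(load("side",15),320,110,400,210,"pics/w1.png",6)
crop(load("top",15),330,180,430,260,"pics/x1.png",6)
o=bot.get_obs();T=o["tool_pos"];w=o["grip_width"];print(o["time"],T,w,o["contact_force"],o["moment"],o["tcp_rot"])
E
```

```text
prev:
O [ 538.3 -132.5  209. ] res px [-0.1  -1.44  0.27 -0.11  0.27  1.25]
12.75 [ 509.45131533 -248.86642286  137.44305295] 39.49680151987228 [-0.49110733 -0.07589903 -3.75742628] [-0.27111141 -0.01148028 -0.02430524] [ 3.14047769 -0.06033709  1.28174836]
```

View pics/w1.png

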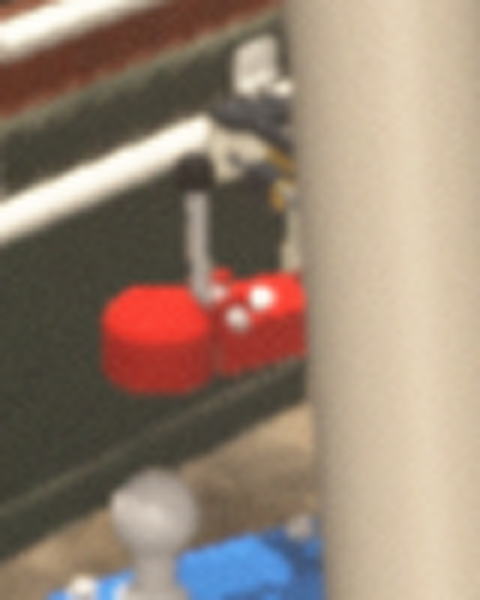

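View pics/x1.png

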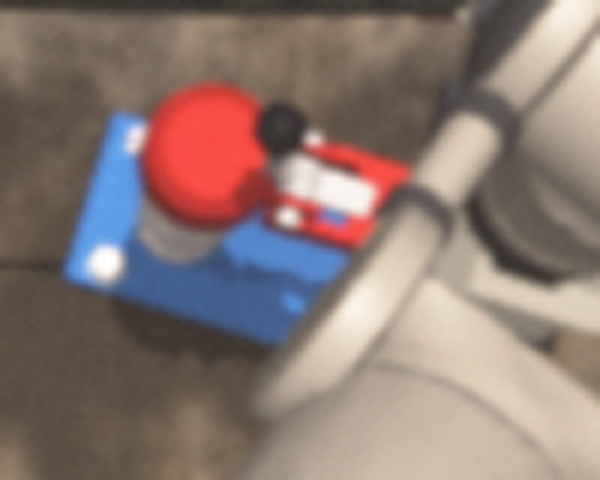

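Run:
```python
from cup import *
t,s=load("top",15),load("side",15)
O=cupfit(t,s,[541,-138,175.],(348,190,376,220),(332,154,355,180))
yaw=1.2817
for p in (0,2):
    a=np.radians(p);d=np.array([np.cos(yaw),np.sin(yaw),0]);k=np.array([0,0,1.])
    ex=np.cos(a)*d-np.sin(a)*k;ez=np.sin(a)*d+np.cos(a)*k;ey=np.cross(ez,ex)
    e=1.5+np.arctan2(25,85)
    for n,q in dict(knob=(-40-89*np.cos(e),0,20+89*np.sin(e)),pinL=(-40,20,20),bot1=(-45,20,-12),bot2=(-80,20,-12)).items():
        X=O+q[0]*ex+q[1]*ey+q[2]*ez;u=proj(s,X);w=proj(t,X);print(p,n,"side",round((u[0]-320)*6+3),round((u[1]-110)*6+3)," top",round((w[0]-330)*6+3),round((w[1]-180)*6+3))
```

```text
O [ 543.4 -141.7  175.8] res px [-0.13 -1.32  0.33 -0.35  0.5   1.09]
0 knob side 197 175  top 287 128
0 pinL side 241 324  top 293 221
0 bot1 side 246 373  top 295 236
0 bot2 side 298 359  top 370 259
2 knob side 191 175  top 279 125
2 pinL side 239 322  top 292 220
2 bot1 side 247 370  top 296 235
2 bot2 side 299 354  top 372 258
```

Call:
{"method": "servo_tool", "body": {"angular": [[0,0,0],[0,0,0],[0,0,0],[0,0,0],[0,0,0],[0,0,0]], "slide": [[-1,3,-15],[-1,3,-30],[-1,3,-45],[-1,3,-55],[-1,3,-55],[-1,3,-55]], "grip": [-1,-1,-1,-1,-1,-1]}}

```text
time: 13.25
tool_pos: [508.2, -246.3, 82.0]
tcp_rot: [3.141, -0.061, 1.281]
contact_force: [0.3, 0.3, -3.7]
grip_width: 39.6
```

Run:
```python
from cup import *
from plant import bot
for n in("side","top"):
    c=bot.capture(n); np.savez(f"{n}16.npz",**c)
crop(load("side",16),320,140,400,220,"pics/w2.png",7)
crop(load("top",16),330,180,430,260,"pics/x2.png",6)
o=bot.get_obs();T=o["tool_pos"];w=o["grip_width"];print(o["time"],T,w,o["contact_force"],o["moment"],o["tcp_rot"])
cupfit(load("top",16),load("side",16),[541,-138,120.],(348,196,374,228),(332,170,354,198))
```

```text
13.35 [ 508.7597241  -246.84712541   82.7531845 ] 39.513088031308996 [-0.20302214 -0.64497111 -3.86489777] [-0.28895071 -0.05526292  0.06249779] [ 3.13941964 -0.06030062  1.28086384]
O [ 542.5 -139.5  123.8] res px [-0.3  -1.47  0.66 -0.45  0.64  1.01]
```

View pics/w2.png

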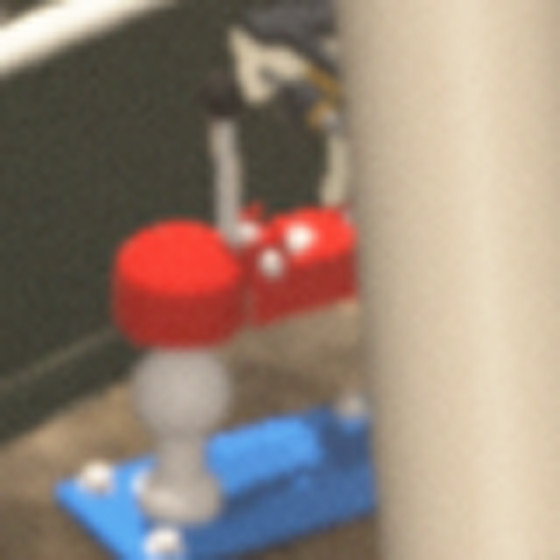

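View pics/x2.png

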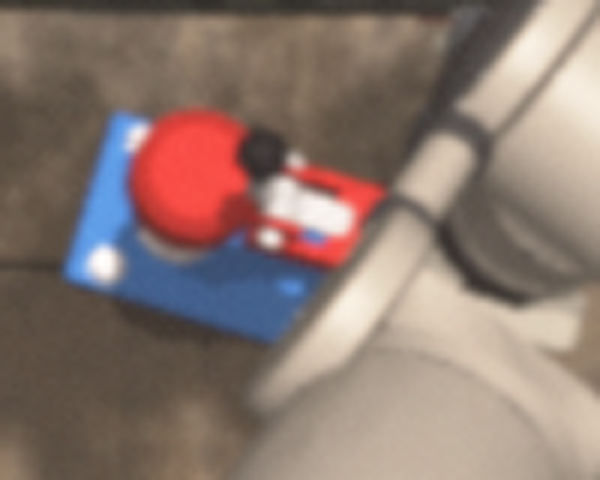

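The cup sits centred above the ball in the side view: cup edges at crop 115–243, ball edges at 135–231. Lowering with force checks.

Call:
{"method": "servo_tool", "body": {"angular": [[0,0,0],[0,0,0],[0,0,0],[0,0,0],[0,0,0],[0,0,0]], "slide": [[-0.5,0.8,0],[-0.5,0.8,-8],[-0.5,0.8,-16],[-0.5,0.8,-24],[-0.5,0.8,-28],[-0.5,0.8,-28]], "grip": [-1,-1,-1,-1,-1,-1]}}

```text
time: 13.85
tool_pos: [506.6, -245.1, 51.9]
tcp_rot: [-3.139, -0.062, 1.28]
contact_force: [-1.1, -0.2, -4.1]
grip_width: 39.7
```

Run:
```python
from cup import *
from plant import bot
for n in("side","top"):
    c=bot.capture(n); np.savez(f"{n}17.npz",**c)
crop(load("side",17),320,140,400,220,"pics/w3.png",7)
o=bot.get_obs();T=o["tool_pos"];w=o["grip_width"];print(o["time"],T,w,o["contact_force"],o["moment"],o["tcp_rot"])
cupfit(load("top",17),load("side",17),[541,-138,95.],(346,198,372,230),(332,178,354,206))
```

```text
13.95 [ 507.39961825 -245.57400176   53.17539179] 39.945206639569406 [-0.18039162 -0.44756143 -3.1118573 ] [-0.24273524  0.04838752 -0.04045546] [-3.14102585 -0.06129484  1.28052809]
O [ 540.9 -138.3   93.7] res px [-0.25 -1.27  0.56 -0.47  0.62  0.88]
```

View pics/w3.png

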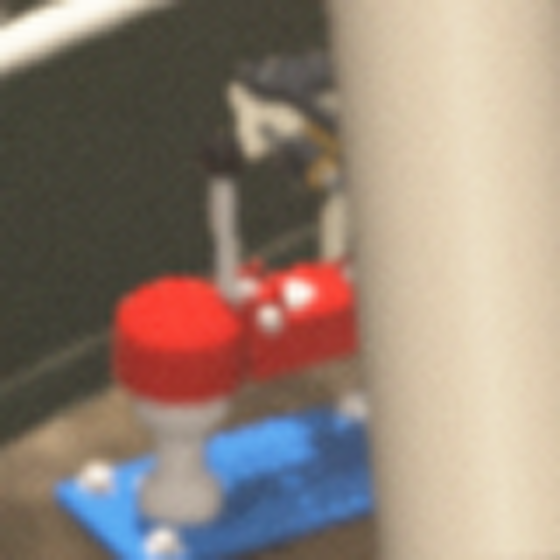

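Call:
{"method": "servo_tool", "body": {"angular": [[0,0,0],[0,0,0],[0,0,0],[0,0,0]], "slide": [[0.5,0,-4],[0.5,0,-8],[0.5,0,-12],[0.5,0,-12]], "grip": [-1,-1,-1,-1]}}

```text
time: 14.28
tool_pos: [508.8, -247.0, 41.4]
tcp_rot: [3.139, -0.059, 1.28]
contact_force: [0.8, -4.7, -5.0]
grip_width: 39.6
```

Run:
```python
from cup import *
from plant import bot
for n in("side","top"):
    c=bot.capture(n); np.savez(f"{n}18.npz",**c)
o=bot.get_obs();T=o["tool_pos"];w=o["grip_width"];print(o["time"],T,w,o["contact_force"],o["moment"],o["tcp_rot"])
cupfit(load("top",18),load("side",18),[541,-138,95.],(346,200,371,232),(332,184,354,210))
```

```text
14.3833 [ 508.71704236 -246.91513889   41.52279232] 39.891105217506464 [ 2.92186715 -4.19436261 -5.80646746] [-1.26852919 -0.3166365  -0.45594657] [ 3.13918839 -0.05951799  1.27996604]
O [ 543.8 -140.5   77.4] res px [-0.23 -1.27  0.58 -1.74  1.92  0.83]
```

Run:
```python
from cup import *
crop(load("side",18),320,150,400,220,"pics/w4.png",8)
crop(load("top",18),330,180,430,260,"pics/x4.png",6)
```

```text
(no output)
```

View pics/w4.png

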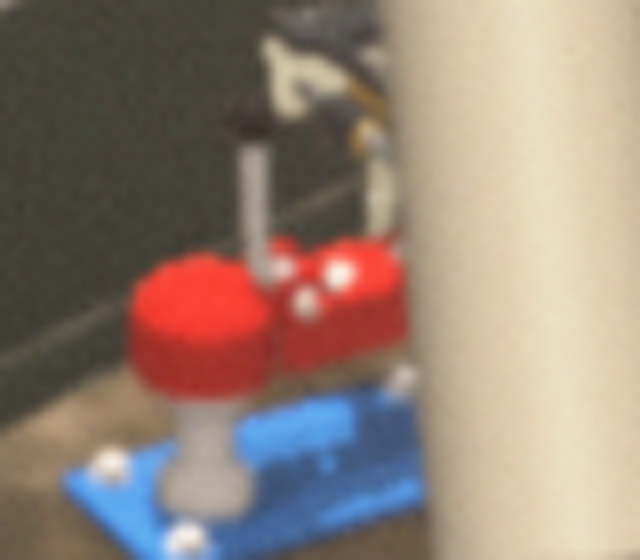

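View pics/x4.png

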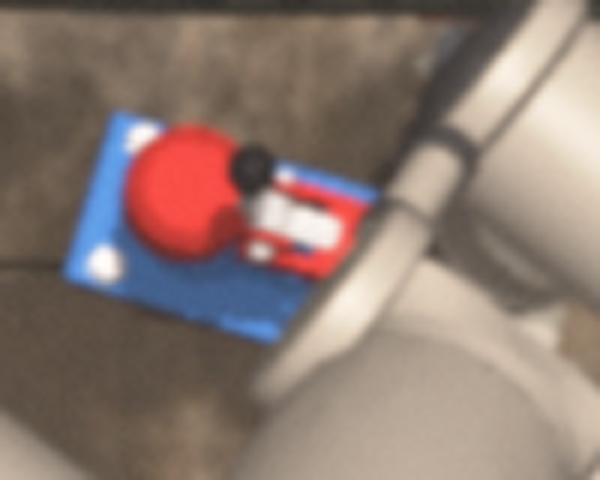

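Call:
{"method": "servo_tool", "body": {"angular": [[0,0,0],[0,0,0],[0,0,0],[0,0,0]], "slide": [[0.6,-0.8,0],[0.6,-0.8,0],[0.6,-0.8,-3],[0.6,-0.8,-3]], "grip": [-1,-1,-1,-1]}}

```text
time: 14.72
tool_pos: [508.8, -247.1, 38.5]
tcp_rot: [3.14, -0.06, 1.28]
contact_force: [1.1, -5.3, -3.0]
grip_width: 40.1
```

Run:
```python
from cup import *
from plant import bot
o=bot.get_obs();T=o["tool_pos"];w=o["grip_width"];print(o["time"],T,w,o["contact_force"],o["moment"],o["tcp_rot"])
```

```text
14.7167 [ 508.7987981  -247.11184074   38.47965194] 40.11579917645285 [ 1.11193841 -5.28883682 -2.95533294] [-1.07259363 -0.1476305  -0.25539092] [ 3.14049929 -0.06021795  1.28035228]
```

Call:
{"method": "servo_tool", "body": {"angular": [[0,0,0],[0,0,0],[0,0,0],[0,0,0]], "slide": [[0,-1.3,0],[0,-1.3,-1.5],[0,-1.3,-3],[0,-1.3,-3]], "grip": [-1,-1,-1,-1]}}

```text
time: 15.05
tool_pos: [508.4, -247.4, 35.1]
tcp_rot: [-3.141, -0.062, 1.281]
contact_force: [-0.3, -1.5, -3.9]
grip_width: 39.8
```

Run:
```python
from cup import *
from plant import bot
for n in("side","top"):
    c=bot.capture(n); np.savez(f"{n}19.npz",**c)
o=bot.get_obs();T=o["tool_pos"];w=o["grip_width"];print(o["time"],T,w,o["contact_force"],o["moment"],o["tcp_rot"])
crop(load("side",19),320,150,400,220,"pics/w5.png",8)
```

```text
15.15 [ 508.39048173 -247.40497639   35.21627232] 39.64976645837304 [ 1.42360151 -0.82045574 -4.96991248] [-0.47210671 -0.08598029 -0.08552877] [-3.14094013 -0.06136014  1.28078094]
```

View pics/w5.png

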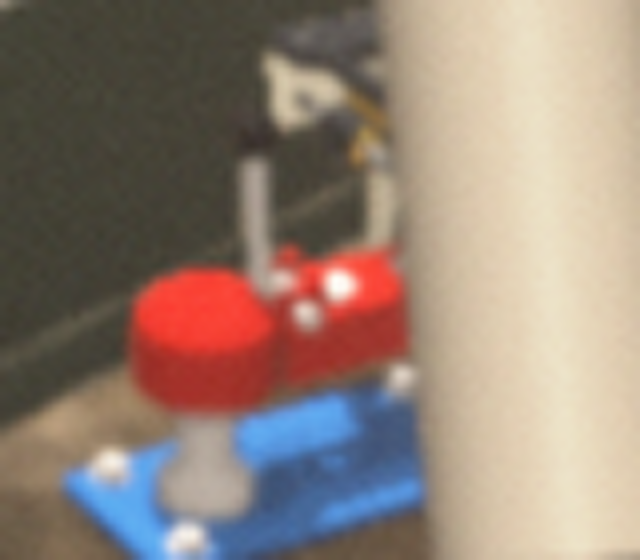

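Call:
{"method": "servo_tool", "body": {"angular": [[0,0,0],[0,0,0],[0,0,0]], "slide": [[0,-0.3,-1.5],[0,-0.3,-3],[0,-0.3,-3]], "grip": [-1,-1,-1]}}

```text
time: 15.4
tool_pos: [508.1, -247.6, 32.0]
tcp_rot: [-3.14, -0.062, 1.281]
contact_force: [-0.3, -1.0, -3.1]
grip_width: 40.0
```

Call:
{"method": "servo_tool", "body": {"angular": [[0,0,0],[0,0,0],[0,0,0]], "slide": [[0,0,-1.5],[0,0,-2],[0,0,-2]], "grip": [-1,-1,-1]}}

```text
time: 15.65
tool_pos: [508.5, -247.8, 31.4]
tcp_rot: [3.142, -0.061, 1.281]
contact_force: [-2.6, 2.4, 4.4]
grip_width: 39.4
```

Run:
```python
from cup import *
from plant import bot
for n in("side","top"):
    c=bot.capture(n); np.savez(f"{n}20.npz",**c)
o=bot.get_obs();T=o["tool_pos"];w=o["grip_width"];print(o["time"],T,w,o["contact_force"],o["moment"],o["tcp_rot"])
crop(load("side",20),320,150,400,220,"pics/w6.png",8)
cupfit(load("top",20),load("side",20),[541,-138,75.],(346,202,371,234),(332,186,354,210))
```

```text
15.75 [ 508.47148015 -247.83644236   31.40533354] 40.00095400730194 [-3.60500266  1.48370299  6.06528016] [0.22941233 0.45243443 0.05156117] [ 3.14147472 -0.06119872  1.28079086]
O [ 542.9 -141.2   68.4] res px [-0.31 -1.62  0.74 -1.47  1.68  1.07]
```

View pics/w6.png

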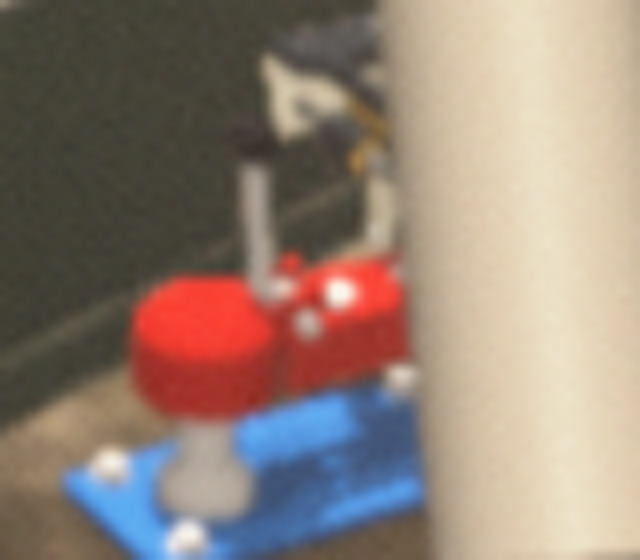

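Call:
{"method": "servo_tool", "body": {"angular": [[0,0,0],[0,0,0],[0,0,0]], "slide": [[0,0,-1.5],[0,0,-2.5],[0,0,-2.5]], "grip": [-1,-1,-1]}}

```text
time: 16.0
tool_pos: [508.6, -247.9, 31.3]
tcp_rot: [3.14, -0.061, 1.281]
contact_force: [-9.5, 5.0, 24.5]
grip_width: 40.0
```

Run:
```python
from plant import bot
o=bot.get_obs();T=o["tool_pos"];w=o["grip_width"];print(o["time"],T,w,o["contact_force"],o["moment"],o["tcp_rot"])
```

```text
16.0 [ 508.56624334 -247.88298312   31.29208164] 40.0266283848018 [-9.53065921  4.98906117 24.47478862] [0.86172435 1.46830021 0.03205425] [ 3.14039034 -0.06088041  1.28098663]
```

Call:
{"method": "servo_tool", "body": {"angular": [[0,0,0],[0,0,0],[0,0,0],[0,0,0],[0,0,0],[0,0,0],[0,0,0],[0,0,0]], "slide": [[0,0,2],[0,0,2],[0,0,2],[-1,-2,15],[-2,-4,40],[-3,-6,70],[-4,-8,100],[-4,-8,100]], "grip": [0.4,0.4,0.4,0.4,0.4,0.4,0.4,0.4]}}

```text
time: 16.67
tool_pos: [507.4, -258.4, 133.6]
tcp_rot: [3.132, -0.058, 1.281]
contact_force: [1.1, -0.9, 0.1]
grip_width: 64.2
```

Run:
```python
from cup import *
from plant import bot
for n in("side","top"):
    c=bot.capture(n); np.savez(f"{n}21.npz",**c)
o=bot.get_obs();T=o["tool_pos"];w=o["grip_width"];print(o["time"],T,w,o["contact_force"],o["moment"],o["tcp_rot"])
crop(load("side",21),320,150,420,220,"pics/w7.png",7)
crop(load("top",21),330,180,430,260,"pics/x7.png",7)
```

```text
16.7667 [ 505.16846948 -256.55217702  128.78197843] 64.45119138763694 [-0.14847515 -0.1474989   0.38131331] [-0.00825296 -0.00375286  0.04797515] [ 3.13915729 -0.06023451  1.28055077]
```

View pics/w7.png

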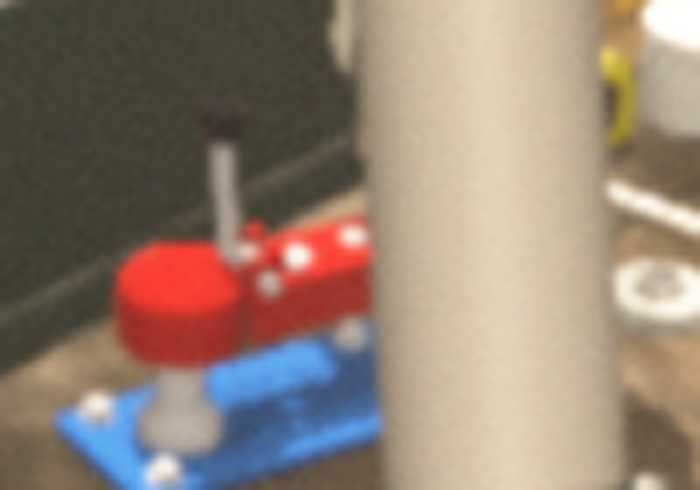

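View pics/x7.png

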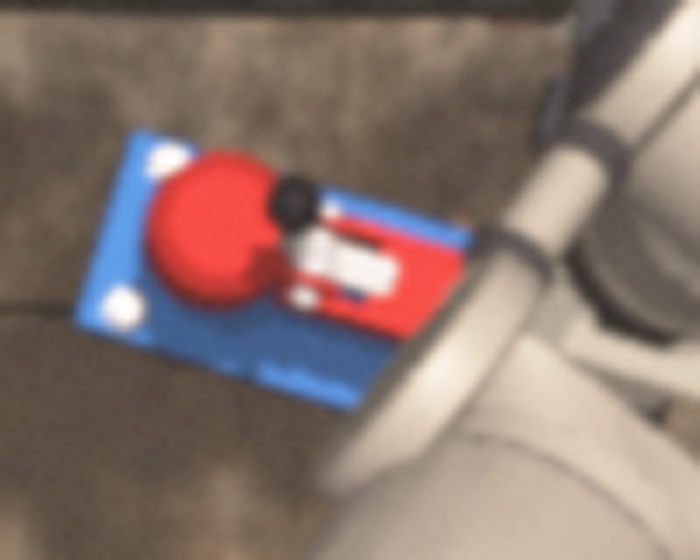

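Call:
{"method": "servo_tool", "body": {"angular": [[0,0,0],[-1.7,0.5,0],[-3.35,1,0],[-3.35,1,0],[-3.35,1,0],[-3.35,1,0],[-3.35,1,0],[-3.35,1,0],[-3.35,1,0],[-3.35,1,0]], "slide": [[-10,0,25],[-30,0,50],[-60,10,75],[-80,40,90],[-80,75,90],[-80,110,90],[-80,150,90],[-80,190,90],[-80,230,90],[-80,270,90]], "grip": [0.2,0.2,0.2,0.2,0.2,0.2,0.2,0.2,0.2,0.2]}}

```text
time: 17.6
tool_pos: [423.5, 15.9, 216.6]
tcp_rot: [-3.139, 0.0, 1.28]
contact_force: [0.9, 0.3, 0.3]
grip_width: 55.0
```

Run:
```python
from cup import *
from plant import bot
for n in("side","top"):
    c=bot.capture(n); np.savez(f"{n}22.npz",**c)
o=bot.get_obs();T=o["tool_pos"];w=o["grip_width"];print(o["time"],T,w,o["contact_force"],o["tcp_rot"])
crop(load("side",22),320,150,420,220,"pics/w8.png",7)
crop(load("top",22),330,180,430,260,"pics/x8.png",7)
```

```text
17.7 [423.2361337   19.10480585 216.62029503] 55.16796429913174 [ 0.8165404  -0.2943713   0.24095639] [-3.13819112e+00 -1.37273449e-03  1.28759798e+00]
```

View pics/w8.png

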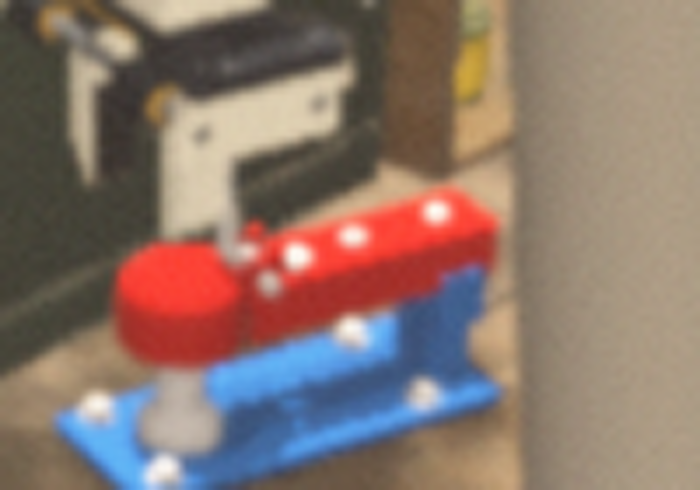

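View pics/x8.png

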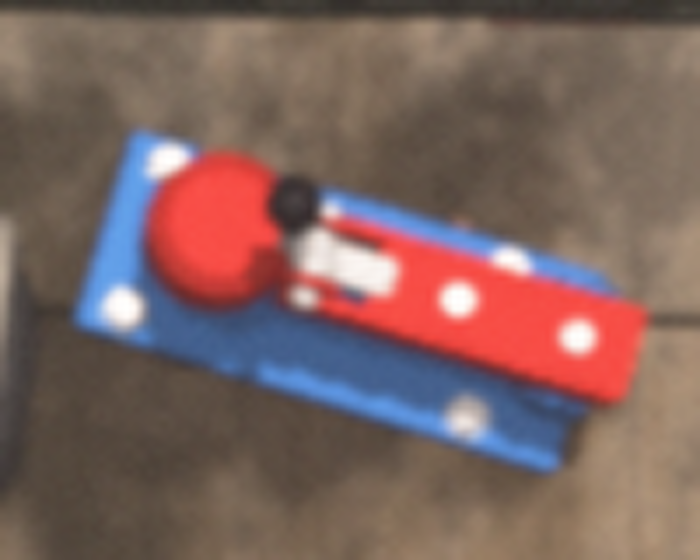

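Run:
```python
from cup import *
t,s=load("top",22),load("side",22)
yaw=np.radians(73.4);O=np.array([541.6,-138.2,75])
ex=np.array([np.cos(yaw),np.sin(yaw),0]);ez=np.array([0,0,1.]);ey=np.cross(ez,ex)
for n,q in dict(tailTL=(-175,20,20),tailTR=(-175,-20,20),tailBL=(-175,20,-12),knob=(-40-89*np.cos(1.786),0,20+89*np.sin(1.786)),botL45=(-45,20,-12)).items():
    X=O+q[0]*ex+q[1]*ey+q[2]*ez;u=proj(s,X);w=proj(t,X);print(n,X.round(),"side",round((u[0]-320)*7+3),round((u[1]-150)*7+3)," top",round((w[0]-330)*7+3),round((w[1]-180)*7+3))
cupfit(t,s,[541,-138,75.],(346,200,370,226),(332,182,353,204),yaw=yaw)
```

```text
tailTL [ 472. -300.   95.] side 498 219  top 624 401
tailTR [ 511. -312.   95.] side 453 186  top 650 308
tailBL [ 472. -300.   63.] side 494 274  top 608 410
knob [ 536. -158.  182.] side 221 119  top 295 203
botL45 [ 510. -176.   63.] side 278 338  top 306 316
O [ 542.8 -140.9   71.9] res px [-0.33 -1.31  0.72 -0.68  0.85  0.81]
```

The coupler is seated: the tail corners at side crop (497,222) and (452,188) match the predicted (498,219) and (453,186). Now turn the tool by 90°, so the wide gripper stays clear of the tool boxes, and push the handle down with the fingers closed.

Call:
{"method": "servo_tool", "body": {"angular": [[0,0,-7],[0,0,-14],[0,0,-21],[0,0,-28],[0,0,-35],[0,0,-42],[0,0,-49],[0,0,-56],[0,0,-63],[0,0,-70]], "slide": [[0,0,0],[0,0,0],[0,-5,5],[5,-15,5],[10,-30,5],[15,-45,5],[20,-60,5],[30,-80,5],[40,-100,5],[50,-115,5]], "grip": [-1,-1,-1,-1,-1,-1,-1,-1,-1,-1]}}

```text
time: 18.53
tool_pos: [474.3, -103.1, 221.5]
tcp_rot: [-3.141, 0.003, 0.052]
contact_force: [0.5, 0.3, -0.2]
grip_width: 0.3
```

Call:
{"method": "servo_tool", "body": {"angular": [[0,0,-7],[0,0,-14],[0,0,-20.5],[0,0,-20.5],[0,0,-20.5],[0,0,-20.5]], "slide": [[10,-5,0],[30,-10,0],[50,-15,0],[70,-18,0],[74,-18,0],[74,-18,0]], "grip": [-1,-1,-1,-1,-1,-1]}}

```text
time: 19.03
tool_pos: [548.5, -119.7, 220.9]
tcp_rot: [3.142, 0.003, -0.299]
contact_force: [-1.6, -0.1, 0.1]
grip_width: 0.3
```

Run:
```python
from cup import *
from plant import bot
for n in("side","top"):
    c=bot.capture(n); np.savez(f"{n}23.npz",**c)
o=bot.get_obs();T=o["tool_pos"];w=o["grip_width"];print(o["time"],T,w,o["contact_force"],o["tcp_rot"])
crop(load("side",23),320,110,420,210,"pics/w9.png",6)
```

```text
19.1333 [ 547.49056537 -119.12189928  221.8668438 ] 0.41752877666024457 [-0.64873948 -0.766329   -0.66198999] [ 3.14151462e+00  2.73888710e-03 -2.98619106e-01]
```

View pics/w9.png

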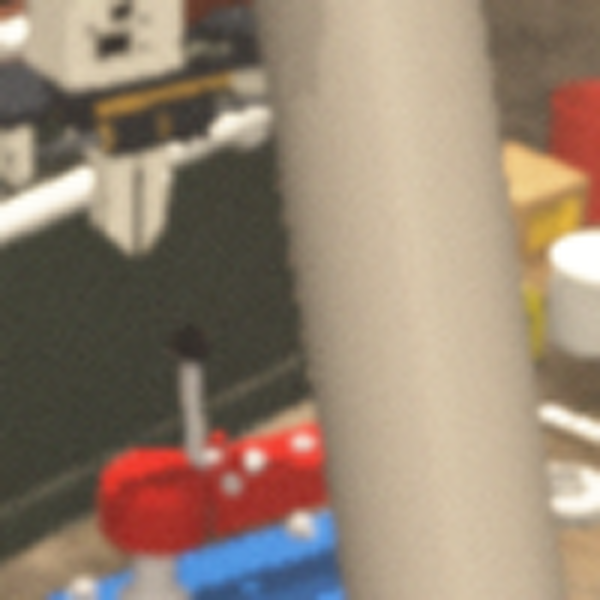

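Call:
{"method": "servo_tool", "body": {"angular": [[0,0,0],[0,0,0],[0,0,0],[0,0,0],[0,0,0],[0,0,0]], "slide": [[0.5,1,-20],[0.5,1,-45],[0.5,1,-70],[0.5,1,-88],[0.5,1,-88],[0.5,1,-88]], "grip": [-1,-1,-1,-1,-1,-1]}}

```text
time: 19.63
tool_pos: [548.0, -117.9, 134.9]
tcp_rot: [3.141, 0.002, -0.299]
contact_force: [-0.2, -1.0, -0.1]
grip_width: 0.5
```

Call:
{"method": "servo_tool", "body": {"angular": [[0,0,0],[0,0,0],[0,0,0],[0,0,0],[0,0,0],[0,0,0],[0,0,0],[0,0,0]], "slide": [[-2.9,-9.6,0],[-5.7,-19.2,0],[-8.6,-28.7,0],[-11.5,-38.3,0],[-14.3,-48,0],[-17.2,-57.5,0],[-20,-67,0],[-20,-67,0]], "grip": [-1,-1,-1,-1,-1,-1,-1,-1]}}

```text
time: 20.3
tool_pos: [528.3, -187.2, 134.8]
tcp_rot: [3.141, 0.001, -0.301]
contact_force: [0.2, -1.0, 0.0]
grip_width: 0.6
```

Run:
```python
from cup import *
from plant import bot
for n in("side","top"):
    c=bot.capture(n); np.savez(f"{n}24.npz",**c)
o=bot.get_obs();T=o["tool_pos"];w=o["grip_width"];print(o["time"],T,w,o["contact_force"],o["tcp_rot"])
crop(load("side",24),320,110,420,210,"pics/w10.png",6)
```

```text
20.4 [ 528.77802453 -185.7171333   134.90476432] 0.28557267747133075 [-0.17717555 -0.16709805  0.8879564 ] [ 3.14135074e+00  3.79489506e-04 -3.00026704e-01]
```

View pics/w10.png

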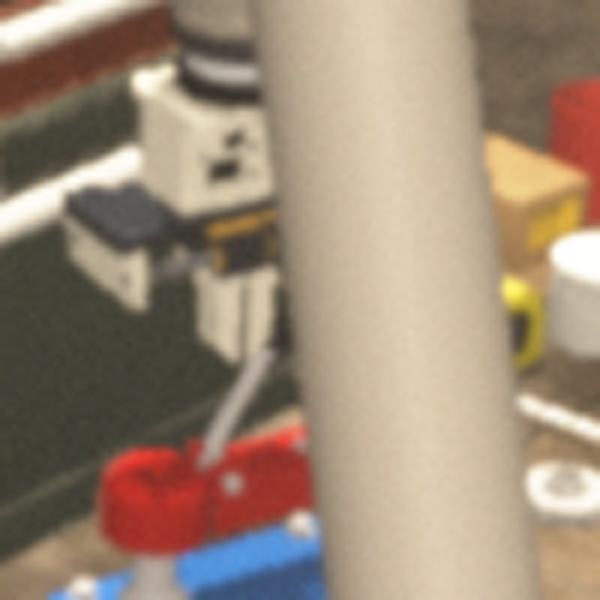

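Call:
{"method": "servo_tool", "body": {"angular": [[0,0,0],[0,0,0],[0,0,0],[0,0,0]], "slide": [[-2.9,-9.6,0],[-5.7,-19.2,0],[-7.2,-24,0],[-7.2,-24,0]], "grip": [-1,-1,-1,-1]}}

```text
time: 20.73
tool_pos: [521.5, -210.4, 135.1]
tcp_rot: [3.141, -0.0, -0.3]
contact_force: [0.1, 0.3, 0.1]
grip_width: 0.3
```

Call:
{"method": "servo_tool", "body": {"angular": [[0,0,0],[0,0,0],[0,0,0],[0,0,0],[0,0,0]], "slide": [[0,5,20],[0,0,40],[-6,-19,40],[-8,-27,40],[-8,-27,40]], "grip": [-1,-1,-1,-1,-1]}}

```text
time: 21.15
tool_pos: [513.3, -237.5, 174.8]
tcp_rot: [3.141, 0.0, -0.301]
contact_force: [-0.2, 0.1, -0.0]
grip_width: 0.5
```

Run:
```python
from cup import *
from plant import bot
for n in("side","top"):
    c=bot.capture(n); np.savez(f"{n}25.npz",**c)
o=bot.get_obs();T=o["tool_pos"];w=o["grip_width"];print(o["time"],T,w,o["contact_force"],o["tcp_rot"])
crop(load("side",25),320,110,420,210,"pics/w11.png",6)
crop(load("top",25),330,180,430,260,"pics/x11.png",7)
d=np.array([.2857,.9583]);print("d",(T[:2]-[541.6,-138.2])@d,"ey",(T[:2]-[541.6,-138.2])@[-d[1],d[0]])
```

```text
21.25 [ 513.36635841 -235.77368717  174.18572975] 0.3909219722320618 [ 0.09014962 -0.04330983 -0.57592414] [-3.14084707e+00  1.72251575e-03 -3.00050230e-01]
d -101.57121581929586 ey -0.820503692005456
```

View pics/w11.png

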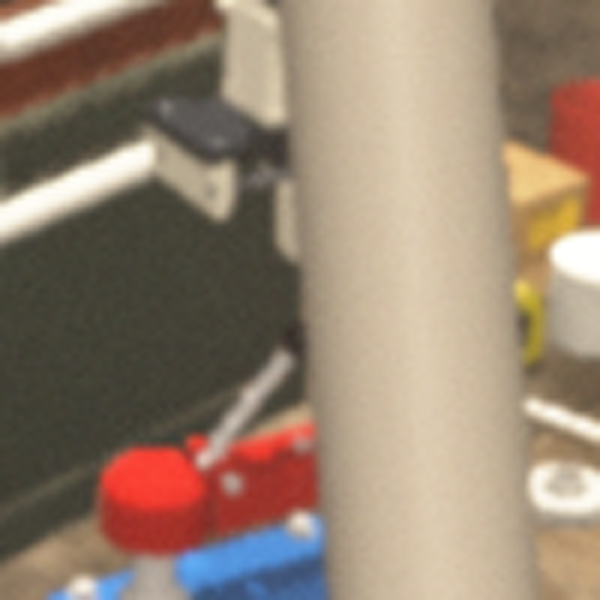

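View pics/x11.png

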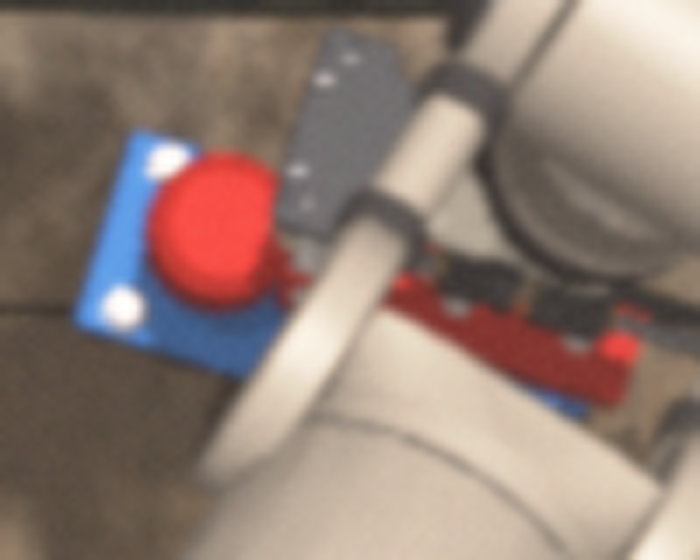

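The handle is about 50° above the tongue, with the knob at side crop (297,335) partly behind the arm. Now press it down from above along its arc.

Call:
{"method": "servo_tool", "body": {"angular": [[0,0,0],[0,0,0],[0,0,0],[0,0,0],[0,0,0],[0,0,0],[0,0,0],[0,0,0],[0,0,0]], "slide": [[-0.8,0.2,-15],[-0.8,0.2,-28],[-1.8,-3,-35],[-2.7,-6,-41],[-4,-10,-47],[-5,-14,-54],[-6,-17,-60],[-6.7,-19,-65],[-6.7,-19,-65]], "grip": [-1,-1,-1,-1,-1,-1,-1,-1,-1]}}

```text
time: 22.0
tool_pos: [506.7, -262.3, 112.2]
tcp_rot: [3.129, -0.005, -0.299]
contact_force: [-9.6, -22.9, 12.4]
grip_width: 0.5
```

Run:
```python
from cup import *
from plant import bot
for n in("side","top"):
    c=bot.capture(n); np.savez(f"{n}26.npz",**c)
o=bot.get_obs();T=o["tool_pos"];w=o["grip_width"];print(o["time"],T,w,o["contact_force"],o["tcp_rot"])
crop(load("side",26),320,110,420,210,"pics/w12.png",6)
d=np.array([.2857,.9583]);print("d",(T[:2]-[541.6,-138.2])@d,"ey",(T[:2]-[541.6,-138.2])@[-d[1],d[0]])
```

```text
22.1 [ 506.87484697 -262.10993321  112.56463313] 0.5570052421739219 [ -9.5604764  -21.49193526  12.781683  ] [ 3.1296944  -0.00528345 -0.29917008]
d -128.66386521290093 ey -2.1239537689671977
```

View pics/w12.png

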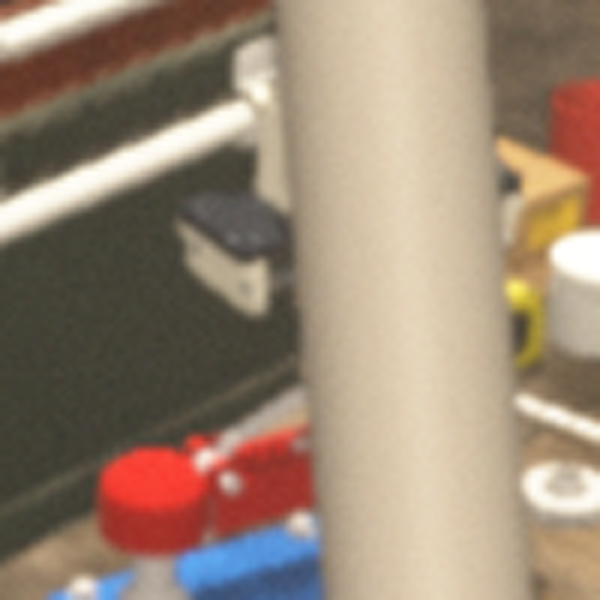

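Call:
{"method": "servo_tool", "body": {"angular": [[0,0,0],[0,0,0],[0,0,0],[0,0,0],[0,0,0]], "slide": [[0,-2,10],[0,-2,30],[0,0,60],[0,0,60],[0,0,60]], "grip": [-1,-1,-1,-1,-1]}}

```text
time: 22.52
tool_pos: [508.0, -254.8, 171.2]
tcp_rot: [3.141, -0.003, -0.298]
contact_force: [-0.3, 0.8, -0.1]
grip_width: 0.1
```

Run:
```python
from cup import *
from plant import bot
for n in("side","top"):
    c=bot.capture(n); np.savez(f"{n}27.npz",**c)
o=bot.get_obs();T=o["tool_pos"];w=o["grip_width"];print(o["time"],T,w,o["contact_force"],o["tcp_rot"])
s=load("side",27)
crop(s,320,110,420,210,"pics/w13.png",6)
crop(load("top",27),330,180,430,260,"pics/x13.png",7)
d=np.array([.2857,.9583]);print("d",(T[:2]-[541.6,-138.2])@d,"ey",(T[:2]-[541.6,-138.2])@[-d[1],d[0]])
for ph in (20,25,30,35,40,45,50):
  for r in (20,55,89):
    D=-40-r*np.cos(np.radians(ph));X=[541.6+D*d[0],-138.2+D*d[1],95+r*np.sin(np.radians(ph))]
    u=proj(s,X);w=proj(load("top",27),X);print(ph,r,round((u[0]-320)*6+3),round((u[1]-110)*6+3),"top",round((w[0]-330)*7+3),round((w[1]-180)*7+3))
```

```text
22.6167 [ 506.73840009 -254.24754697  168.94440429] 0.5288523152786828 [ 0.216565   -0.0460339  -0.56988313] [-3.14098486e+00  1.92327343e-03 -2.98459649e-01]
d -121.16832335591593 ey 0.2530870285792375
20 20 242 451 top 363 266
20 55 291 419 top 446 286
20 89 338 389 top 528 305
25 20 241 449 top 362 265
25 55 289 413 top 443 283
25 89 334 379 top 524 300
30 20 240 447 top 361 263
30 55 286 408 top 439 279
30 89 330 370 top 518 295
35 20 239 445 top 359 262
35 55 282 403 top 435 276
35 89 324 362 top 510 289
40 20 238 443 top 357 261
40 55 278 398 top 429 272
40 89 318 354 top 501 283
45 20 236 442 top 355 259
45 55 274 394 top 422 268
45 89 311 347 top 491 277
50 20 234 440 top 352 258
50 55 269 390 top 415 264
50 89 303 342 top 479 271
```

View pics/w13.png

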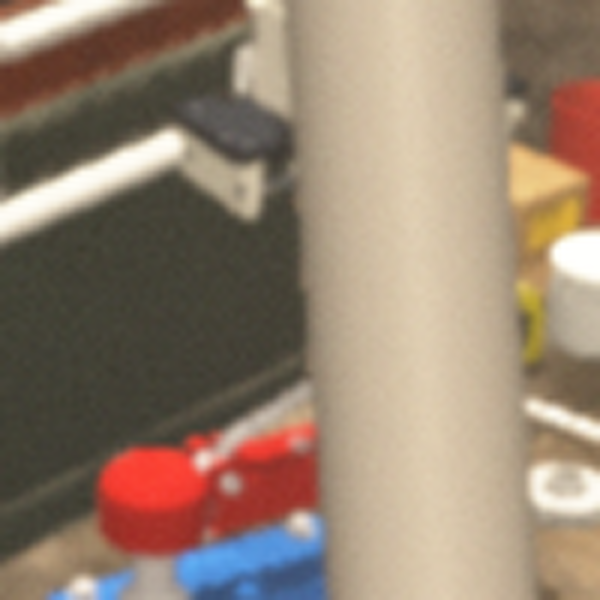

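View pics/x13.png

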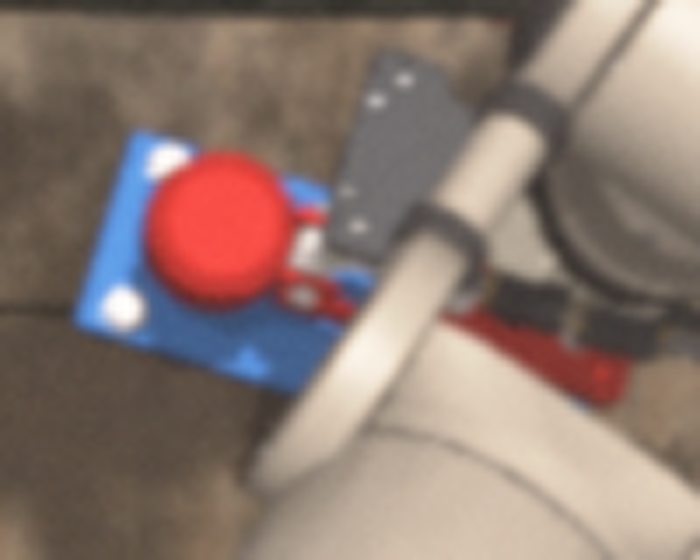

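Call:
{"method": "servo_tool", "body": {"angular": [[0,0,0],[0,0,0],[0,0,0],[0,0,0],[0,0,0],[0,0,0],[0,0,0],[0,0,0]], "slide": [[2.6,8.6,0],[2.6,8.6,-20],[2.6,8.6,-40],[2.4,7.8,-46],[2,6.8,-52],[1.5,5,-58],[1,3.5,-64],[1,3.5,-64]], "grip": [-1,-1,-1,-1,-1,-1,-1,-1]}}

```text
time: 23.28
tool_pos: [508.0, -251.9, 105.4]
tcp_rot: [3.142, 0.0, -0.299]
contact_force: [-0.2, -0.0, 0.7]
grip_width: 0.2
```

Run:
```python
from cup import *
from plant import bot
for n in("side",):
    c=bot.capture(n); np.savez(f"{n}28.npz",**c)
o=bot.get_obs();T=o["tool_pos"];w=o["grip_width"];print(o["time"],T,w,o["contact_force"],o["tcp_rot"])
crop(load("side",28),320,110,420,210,"pics/w14.png",6)
d=np.array([.2857,.9583]);print("d",(T[:2]-[541.6,-138.2])@d,"ey",(T[:2]-[541.6,-138.2])@[-d[1],d[0]])
```

```text
23.3333 [ 508.14759237 -251.8014266   105.91315492] 0.17157968637893464 [ 0.40087917 -0.12567279 -0.16666749] [-3.14159076e+00  7.07096141e-05 -2.99398845e-01]
d -118.42159997314485 ey -0.398485347072139
```

View pics/w14.png

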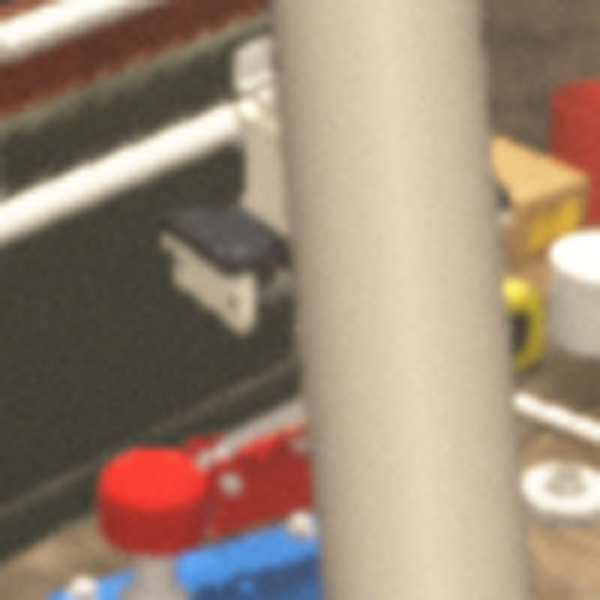

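Call:
{"method": "servo_tool", "body": {"angular": [[0,0,0],[0,0,0],[0,0,0],[0,0,0],[0,0,0]], "slide": [[-0.3,-1,-3],[-0.6,-2.5,-5],[-0.9,-3.5,-7],[-1,-4,-9],[-1,-4,-9]], "grip": [-1,-1,-1,-1,-1]}}

```text
time: 23.75
tool_pos: [508.1, -255.1, 99.2]
tcp_rot: [-3.141, -0.003, -0.299]
contact_force: [-2.2, 5.6, 14.4]
grip_width: 0.6
```

Run:
```python
from cup import *
from plant import bot
for n in("side",):
    c=bot.capture(n); np.savez(f"{n}29.npz",**c)
o=bot.get_obs();T=o["tool_pos"];w=o["grip_width"];print(o["time"],T,w,o["contact_force"],o["tcp_rot"])
crop(load("side",29),320,110,420,210,"pics/w15.png",6)
d=np.array([.2857,.9583]);print("d",(T[:2]-[541.6,-138.2])@d,"ey",(T[:2]-[541.6,-138.2])@[-d[1],d[0]])
```

```text
23.8 [ 508.09908012 -255.10246373   99.26218376] 0.21399568025736654 [-2.09534891  5.52370539 14.58000197] [-3.14097826e+00 -2.67879610e-03 -2.98955987e-01]
d -121.59884380009167 ey -1.295102369254991
```

View pics/w15.png

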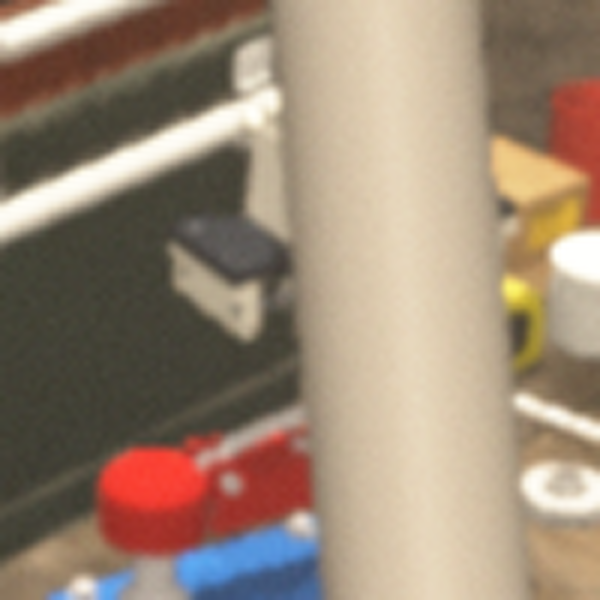

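Call:
{"method": "servo_tool", "body": {"angular": [[0,0,0],[0,0,0],[0,0,0],[0,0,0]], "slide": [[-0.5,-1,-1],[-0.5,-1.5,-2],[-0.5,-1.5,-3],[-0.5,-1.5,-3]], "grip": [-1,-1,-1,-1]}}

```text
time: 24.13
tool_pos: [508.5, -255.6, 98.4]
tcp_rot: [-3.14, -0.005, -0.299]
contact_force: [-3.2, 12.8, 28.8]
grip_width: 0.2
```

Run:
```python
from cup import *
from plant import bot
o=bot.get_obs();T=o["tool_pos"];w=o["grip_width"];print(o["time"],T,w,o["contact_force"],o["tcp_rot"])
```

```text
24.1333 [ 508.45239377 -255.58925782   98.39579379] 0.2396625902590977 [-3.22578278 12.84614962 28.84587279] [-3.13978555 -0.00483706 -0.29863968]
```

Hard stop at 29 N. Back away and inspect.

Call:
{"method": "servo_tool", "body": {"angular": [[0,0,0],[0,0,0],[0,0,0],[0,0,0],[0,0,0],[0,0,0],[0,0,0],[0,0,0],[0,0,0],[0,0,0]], "slide": [[0,0,5],[0,0,30],[0,0,60],[-20,20,90],[-50,40,110],[-70,75,120],[-80,115,120],[-80,155,120],[-80,195,120],[-80,235,120]], "grip": [-1,-1,-1,-1,-1,-1,-1,-1,-1,-1]}}

```text
time: 24.97
tool_pos: [426.2, -20.6, 214.5]
tcp_rot: [-3.142, -0.001, -0.3]
contact_force: [0.1, 0.0, 0.2]
grip_width: 0.4
```

Call:
{"method": "servo_tool", "body": {"angular": [[0,0,0],[0,0,0],[0,0,0],[0,0,0],[0,0,0]], "slide": [[0,40,0],[0,80,0],[0,120,0],[0,150,0],[0,150,0]], "grip": [-1,-1,-1,-1,-1]}}

```text
time: 25.38
tool_pos: [426.2, 132.5, 214.2]
tcp_rot: [-3.14, 0.0, -0.294]
contact_force: [0.0, -0.7, 0.0]
grip_width: 0.6
```

Run:
```python
from cup import *
from plant import bot
for n in("side","top"):
    c=bot.capture(n); np.savez(f"{n}30.npz",**c)
o=bot.get_obs();T=o["tool_pos"];w=o["grip_width"];print(o["time"],T,w,o["contact_force"],o["tcp_rot"])
s,t=load("side",30),load("top",30)
crop(s,320,150,420,220,"pics/w16.png",8)
crop(t,330,180,430,255,"pics/x16.png",8)
cv2.imwrite("pics/full_s.png",s["img"])
d=np.array([.2857,.9583])
for a in (0,.05,.1,.2):
    ph=a+np.arctan2(25,85);D=-40-89*np.cos(ph);X=[541.6+D*d[0],-138.2+D*d[1],95+89*np.sin(ph)]
    u=proj(s,X);w=proj(t,X);print(a,"side",round((u[0]-320)*8+4),round((u[1]-150)*8+4),"top",round((w[0]-330)*8+4),round((w[1]-180)*8+4))
```

```text
25.4833 [426.45453428 128.79950038 213.9748428 ] 0.49961494716366817 [ 0.16009186 -0.57973092 -0.04913427] [ 3.14120577e+00 -1.31737480e-04 -2.95902298e-01]
0 side 453 208 top 606 353
0.05 side 451 200 top 604 350
0.1 side 449 193 top 602 347
0.2 side 443 179 top 595 340
```

View pics/w16.png

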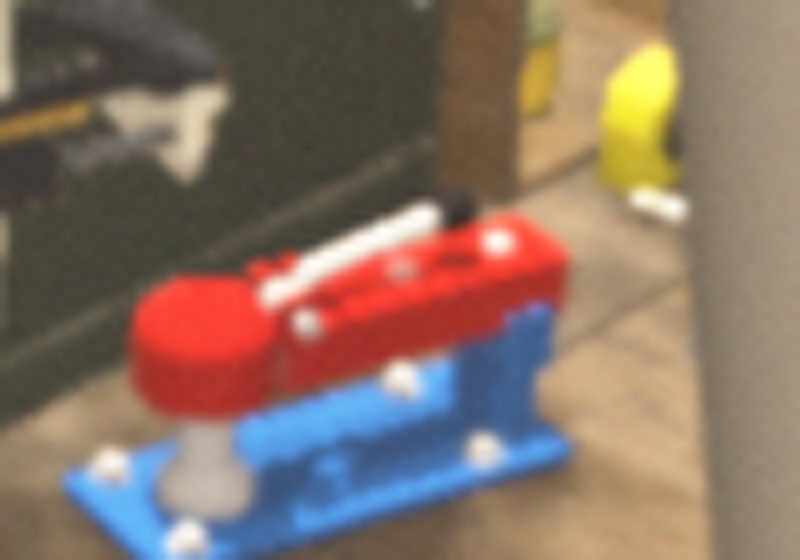

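View pics/x16.png

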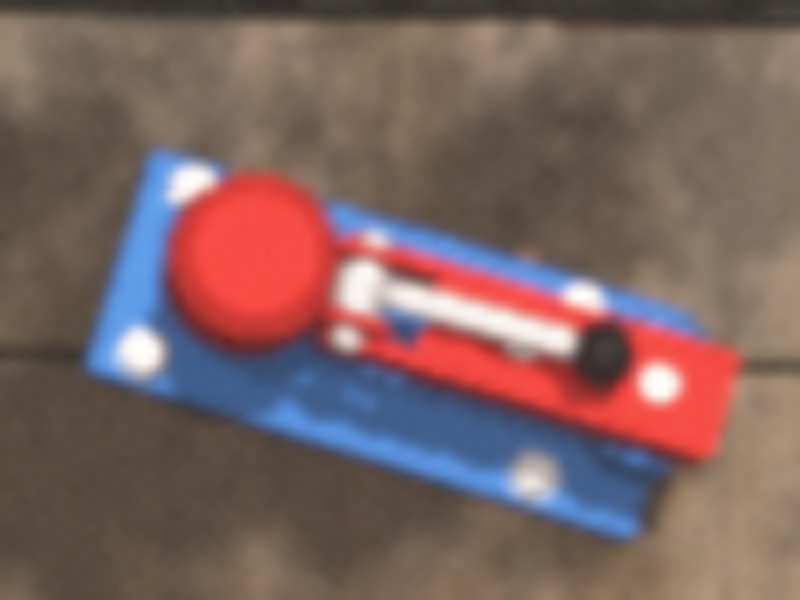

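View pics/full_s.png

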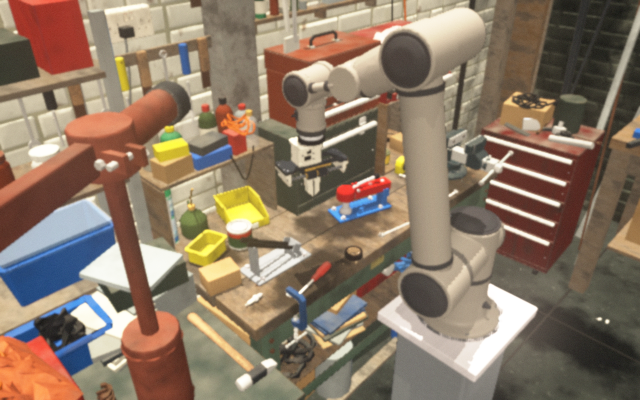

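The knob is at side crop (457,207) and top crop (603,352). The prediction for handle angle 0 is (453,208) and (606,353), so it is fully down, and the tongue lies in the rest. A quick check of the bystanders, then I hand in.

Run:
```python
from cup import *
from plant import bot
a,b=load("side",0)["img"].astype(int),load("side",30)["img"].astype(int)
for n,(x0,y0,x1,y1) in dict(carton=(195,255,245,295),tin=(225,215,246,250),gear=(343,243,365,264)).items():
    print(n,np.abs(a-b)[y0:y1,x0:x1].mean().round(1))
a,b=load("top",0)["img"].astype(int),load("top",30)["img"].astype(int)
for n,(x0,y0,x1,y1) in dict(carton=(160,190,200,226),gear=(295,265,316,287)).items(): print("top",n,np.abs(a-b)[y0:y1,x0:x1].mean().round(1))
print(bot.close_job())
```

```text
carton 13.8
tin 11.1
gear 9.2
top carton 1.9
top gear 7.7
the job is handed in; nothing more can be done
None
```

The coupler is on the ball, level, with its tongue in the blue rest and its handle pressed down. I handed the job in at about 25.5 s, but I did not confirm the lock by tugging on it.

**What I did:** I swung the handle up in the cradle until the stop pushed back with about 7 N. Then I carried the coupler over and lowered it until it stopped hard at about 24 N. After letting go and backing off, I pressed the handle down with closed fingers to a hard stop at about 29 N.

**Last checks:**
- **Handle:** in both views the knob is within about half a pixel of where a fully closed handle puts it.
- **Seating:** after release, the tongue's end corners matched the seated pose within about 3 mm. A fit to the cup's outline put it about 3 mm low and 3 mm off sideways. I put this down to blur, because its fit errors were around 1 pixel and the corners and contact height agreed with a full seat.

**What disagreed or went wrong:**
- **Fingertips:** the real tips are about 31 mm short of the reported tool point along the tool axis. A first grip on the knob closed over its top, so I corrected for this from then on.
- **Grip slip:** the coupler turned about 3.5° nose-down in the grip, and I tilted it back before seating.
- **First handle push:** the fingers slid behind the knob with about 25 N of force, so I lifted off and pressed again.
- **Carton, tin and gear:** I saw no sign that they moved, and the robot never worked near them on purpose. The before-and-after pictures don't settle it. The carton barely changed in the top view (difference of 1.9 grey levels), but the gear region there (7.7) and all three in the side view (9–14) differed more. Shadows and picture noise may explain that, but I didn't check.

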